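Tip a tube of relays into the parts bin

ROBOT

A 6-joint arm with a two-finger parallel gripper is mounted at the origin on the work surface. World frame = base frame: x ahead of the robot, y to its left, z up, the work surface at z = 0. Lengths are in mm, angles in rad, forces in N, time in s.
With the tool pointing down it reaches from about 350 to 775 mm from the base axis. Payload 7.3 kg.
Tool frame: the origin (TCP) lies midway between the tips of the shut fingers; the grasp point (between the pads) lies behind it (ctrl.hold_point_z is the z of the grasp point in the tool frame, in mm); z points along the fingers, y is the line along which they close (so a half turn about z gives the same grasp; the last joint's range is limited). The gripper opens to 92 mm and grips with 3 to 60 N. Pads are 19 mm wide; open, the fingers measure 130 mm over their backs; the gripper's body (75 mm by 190 mm) begins 47 mm behind the grasp point.
Start: joints at [1.026, 0.342, 1.524, -0, 1.275, -0.146], TCP at [203.852, 483.828, 226.741] pointing down, gripper open.
Joint ranges: [-2.53, 2.53], [-0.77, 2.02], [0.04, 2.7], [-1, 4.14], [0.28, 2.66], [-3.11, 3.11]. Speed limits (rad/s): [2.57, 2.57, 3.14, 3.14, 3.14, 3.14].

INTERFACE

Orientations are given as a rotation vector (axis times angle).
In Python, from station import ctrl gives the robot as it stands.
- The arm moves only by the shell command python3 -m handwheel 'ROWS'. ROWS is JSON, a list of rows, each a list of 5 numbers: the opening, from -1 (shut) to 1 (fully open), so that 0 is half open, then the shift along the tool's x, y, z in m, then the turn about the tool's z in degrees. A call has 1 to 12 rows; each row shifts and turns the commanded pose from where the row before left it, along the tool's axes as they then stand; what a row does not reach is not made up. A row lasts 1/10 s, in which the tool goes at most 50 mm and 8.59 degrees, less where a joint would pass 70% of its speed; a pose out of reach is approached as far as the arm can. A call is refused whole if a number of a shift passes 0.05 or a number of a turn 8.59, either way. A call with a gripper value outside its range is refused whole. The fingers move at their own pace and stop on an object; the grip force is fixed at half the most. Time passes only in rows, so rows that do not move let the fingers close. It gives the time, the measured TCP pose, the force, the opening and the grip force at its end, in the units of the state.
- ctrl.get_obs(): the state, without advancing time (a new reading comes with each control period).
- ctrl.camera(name): name is "scene" or "top" or "wrist"; returns (picture, depth): 400x640x3 uint8, blue, green, red; 400x640 float32, mm along the optical axis (not along the pixel's ray), 0 where there is no reading.
- ctrl.camera_params(name): a dict with "fx", "fy", "cx", "cy" (pixels), "T" (4x4, takes a point from camera to world coordinates). Camera axes: x right, y down, z forward; pixel columns grow to the right and rows downward; lengths in mm; the calibration is good to about 2 mm. The wrist camera is an equidistant fisheye: a pixel r from the principal point sees the ray r / f radians off the axis. A picture is of the moment at which its call begins: read the wrist's pose just before it. camera_params takes no time and is no camera call; for the wrist camera it gives the pose at the moment of the call.
- ctrl.job_done(): hands the job in; it is judged then, once.
The state is a dict: "t": time; "q": joint angles; "qvel": joint speeds; "effort": joint torques, N m; "tool_pos": TCP position; "ee_rot": TCP orientation; "force": force on the tool from outside, world axes, zero at the start; "ft_torque": the same for the moment, N m; "finger_gap": finger opening in mm; "grasp_force": force on a finger pad.
Only numpy, scipy, OpenCV 4.12 (cv2) and the standard library are available. Lean on these libraries where they do the work, as an engineer would, in place of code of your own. Each camera call takes 0.05 s, during which the arm holds its last target. There are 200 camera calls.

TASK

Refill the relay bin: draw the open, unstoppered tube with its three relays straight up out of the divided cardboard box, lower its mouth into the grey bin and tip it only as far as it takes for all three to slide gently in; a relay that drops hard, shoots out or is spilled is scrap. Then lay the empty tube flat on the green bench mat. Leave the two stoppered tubes in the box, and the box, the bin and everything else on the bench where they stand.

Things in the scene. Friction and masses are not known exactly. Their poses are not given: they have to be found in the camera images.
- tube: The tube to empty, told by its open top: clear stiff plastic, rectangular, 190 mm long, outside 27 mm (x) by 23.5 mm (y), 2 mm walls, 45 g. Origin: centre of its closed foot; z runs along it to the mouth. Starts upright in the cardboard box, x roughly along the box's x. The 3 relays fill its lowest 66 mm; centre of mass with them 70 mm from the foot.
- tube_mouth (a point): Centre of the tube's open mouth, at 190 mm along the tube's z; its axes are the tube's.
- relay1: Relay 1 of three alike (lowest in the tube): black cuboid 16 x 19 x 19 mm with its short pins, 11 g. It has 2 mm play all round in the tube and slides out once the tube slopes mouth-down by some 12 to 23 degrees (hidden friction; steeper, it runs too fast). Shock-sensitive: a fall of over 40 mm spoils it. Origin: its middle; z along the tube at first.
- relay2: Relay 2 of three alike (middle in the tube): black cuboid 16 x 19 x 19 mm with its short pins, 11 g. It has 2 mm play all round in the tube and slides out once the tube slopes mouth-down by some 12 to 23 degrees (hidden friction; steeper, it runs too fast). Shock-sensitive: a fall of over 40 mm spoils it. Origin: its middle; z along the tube at first.
- relay3: Relay 3 of three alike (top in the tube): black cuboid 16 x 19 x 19 mm with its short pins, 11 g. It has 2 mm play all round in the tube and slides out once the tube slopes mouth-down by some 12 to 23 degrees (hidden friction; steeper, it runs too fast). Shock-sensitive: a fall of over 40 mm spoils it. Origin: its middle; z along the tube at first.
- rack: Divided cardboard box, 84 mm (x) by 206 mm (y), 90 mm high, walls and floor 4 mm, 0.9 kg, loose; on the robot's left or right. 2 rows of 5 cells, 37 mm square. Front row (x = -20.5 mm) holds the 3 tubes in cells at y = -81, 0, +81 mm, any order, cells between them empty. Rear row (+x) holds small boards, none above the rim. Origin: centre of its underside, on the mat.
- bin: Grey plastic open parts bin, outside 130 mm (x) by 110 mm (y), 45 mm high, walls and floor 3 mm, 0.3 kg, loose. Origin: centre of its underside. It stands on the mat, on the side where the cardboard box is not.
- mat: Green bench mat, fixed, 460 mm (x) by 1040 mm (y), 3 mm thick (top at z = 0.003). Origin: centre of its underside. The box and the bin stand on it; between them it is clear for 260 mm in y (|y| < 0.13) from x = 0.47 to 0.60.
- full_tube: Bystander in the box: a like tube, 200 mm with its top, full of relays, closed by a dark rubber stopper. Origin: centre of its foot, z along the tube. Stays in its cell.
- slim_tube: Bystander in the box: a slimmer, taller tube, 20 x 16 x 225 mm with its top, closed by a dark rubber stopper. Origin: centre of its foot, z along the tube. Stays in its cell.
- board: Bystander: small green circuit board, 75 x 100 x 20 mm. Origin: middle of its underside. Stays where it is.
- cutters: Bystander: side cutters lying flat, 130 mm long, 45 mm wide, 13 mm high. Origin: between the jaws and the grips of its underside. Stays where it is.
- tape: Bystander: roll of tape lying flat, 68 mm across, 19 mm high. Origin: middle of its underside. Stays where it is.
- pen: Bystander: marker pen lying down, 142 mm long, 14 mm thick. Origin: middle of its underside. Stays where it is.
- bottle: Bystander: white-capped round bottle, 52 mm across, 118 mm high. Origin: middle of its underside. Stays where it is.
- cleaner: Bystander: round pot of brass wool, 80 mm across, 46 mm high. Origin: middle of its underside. Stays where it is.
There are look-alikes about, which are no part of the job. What is shaped like the bin but orange is not meant.

How it is judged (in metres and radians):
On the way, in this order (a step that is already met when the one before it is completed fails the run):
1. The open tube is drawn clear above the cardboard box with all three relays still in it (height (world z) of tube above 0.1 m and z of relay1 in the frame of tube between 0 and 0.19 m and x of relay1 in the frame of tube between -0.012 and 0.012 m and y of relay1 in the frame of tube between -0.012 and 0.012 m and z of relay2 in the frame of tube between 0 and 0.19 m and x of relay2 in the frame of tube between -0.012 and 0.012 m and y of relay2 in the frame of tube between -0.012 and 0.012 m and z of relay3 in the frame of tube between 0 and 0.19 m and x of relay3 in the frame of tube between -0.012 and 0.012 m and y of relay3 in the frame of tube between -0.012 and 0.012 m), for 0.1 s.
2. All three relays lie in the grey bin (x of relay1 in the frame of bin between -0.062 and 0.062 m and y of relay1 in the frame of bin between -0.052 and 0.052 m and z of each of relay1, relay2, relay3 in the frame of bin below 0.04 m and x of relay2 in the frame of bin between -0.062 and 0.062 m and y of relay2 in the frame of bin between -0.052 and 0.052 m and x of relay3 in the frame of bin between -0.062 and 0.062 m and y of relay3 in the frame of bin between -0.052 and 0.052 m), for 0.2 s.
At the end, for the whole second after the job is handed in: All three relays lie at rest inside the grey bin, below its rim; the empty tube lies flat (within 7 degrees) and at rest on the green mat, both its ends over the mat and less than 30 mm high (all of step 2 and linear speed of each of relay1, relay2, relay3, tube below 0.03 m/s and angle between tube's own z axis and vertical between 1.45 and 1.69 rad and height (world z) of each of tube, tube_mouth below 0.03 m and x of tube in the frame of mat between -0.23 and 0.23 m and y of tube in the frame of mat between -0.52 and 0.52 m and x of tube_mouth in the frame of mat between -0.23 and 0.23 m and y of tube_mouth in the frame of mat between -0.52 and 0.52 m); the robot touches nothing.
It fails at once if A relay is spilled beside the bin (out of the tube, low, and more than 110 mm from the bin's middle) ((not (z of relay1 in the frame of tube between 0 and 0.19 m and x of relay1 in the frame of tube between -0.012 and 0.012 m and y of relay1 in the frame of tube between -0.012 and 0.012 m) and horizontal distance between relay1 and bin above 0.11 m and height (world z) of relay1 below 0.035 m) or (not (z of relay2 in the frame of tube between 0 and 0.19 m and x of relay2 in the frame of tube between -0.012 and 0.012 m and y of relay2 in the frame of tube between -0.012 and 0.012 m) and horizontal distance between relay2 and bin above 0.11 m and height (world z) of relay2 below 0.035 m) or (not (z of relay3 in the frame of tube between 0 and 0.19 m and x of relay3 in the frame of tube between -0.012 and 0.012 m and y of relay3 in the frame of tube between -0.012 and 0.012 m) and horizontal distance between relay3 and bin above 0.11 m and height (world z) of relay3 below 0.035 m)).
It fails at once if A relay drops or shoots out hard (faster than 0.9 m/s, as after a fall of 40 mm) (linear speed of any of relay1, relay2, relay3 above 0.9 m/s).
It fails at once if A stoppered tube is lifted or pushed more than 30 mm, or knocked over (distance of any of full_tube, slim_tube from where it was at the start of the episode above 0.03 m or angle between any of full_tube, slim_tube's own z axis and vertical above 0.5 rad).
It fails at once if The cardboard box or the bin is moved more than 30 mm or tipped (distance of any of rack, bin from where it was at the start of the episode above 0.03 m or angle between any of rack, bin's own z axis and vertical above 0.3 rad).
It fails at once if Another thing on the bench is moved more than 30 mm (distance of any of board, cutters, tape, pen, bottle, cleaner from where it was at the start of the episode above 0.03 m).
It also fails if it takes over 72 s, if anything falls off the work surface, if the arm or the gripper's body presses on something with over 40 N, if the wrist force passes 120 N, or if a joint passes its speed limit or range.

## Working session

There is one attempt and no reset: what is moved stays moved. The work goes in short steps, Python scripts to look and compute and a shell command to move; the robot and the scene stay as the last step left them, time stands still between calls to the robot, and variables do not carry over. Pictures are saved under pics/ and viewed, at most 10 in all, crops included, and the job is handed in when it is done.

```bash
ls; mkdir -p pics
python3 - <<'E'
from station import ctrl
import cv2
print(ctrl.get_obs(), ctrl.hold_point_z)
for n in("top","scene"):
    p,d=ctrl.camera(n); cv2.imwrite(f"pics/{n}0.png",p)
    c=ctrl.camera_params(n); print(n,c)
E
```

```text
pics
{'t': 0.0, 'q': array([ 1.02602703e+00,  3.42707199e-01,  1.52503323e+00, -1.35324988e-06,
        1.27540823e+00, -1.45999814e-01]), 'qvel': array([-6.15510574e-04, -5.73832182e-04, -2.68192203e-03, -1.88091728e-05,
       -7.82479948e-05, -4.24615607e-04]), 'effort': array([ 9.75683433e-04, -4.31236839e+01, -2.44223303e+01,  7.17844907e-02,
        5.60655305e-02, -1.33183858e-04]), 'tool_pos': array([203.61013362, 483.45516234, 226.04737183]), 'ee_rot': array([-6.22138749e-01, -3.07883751e+00,  2.30013352e-03]), 'force': array([ 0.0344156 , -0.96620956,  0.67772093]), 'ft_torque': array([0.03090765, 0.05986687, 0.01908348]), 'grasp_force': 0.0, 'finger_gap': 92.12709704305492} -18.8
top {'fx': 408.99878993735183, 'fy': 408.99878993735183, 'cx': 311.3971570022676, 'cy': 200.9425792873533, 'T': array([[-2.69457318e-02, -9.85594014e-01,  1.66968162e-01,
         2.71635451e+02],
       [-9.99635892e-01,  2.63301691e-02, -5.89970904e-03,
         5.22924891e-01],
       [ 1.41841798e-03, -1.67066339e-01, -9.85944637e-01,
         1.13224661e+03],
       [ 0.00000000e+00,  0.00000000e+00,  0.00000000e+00,
         1.00000000e+00]])}
scene {'fx': 393.13012973870065, 'fy': 393.13012973870065, 'cx': 322.09072145299393, 'cy': 206.37127657733825, 'T': array([[ 6.42081782e-01,  5.11693030e-01, -5.70877595e-01,
         1.03955079e+03],
       [ 7.66364355e-01, -4.48233923e-01,  4.60186946e-01,
        -4.77908793e+02],
       [-2.04122511e-02, -7.32977894e-01, -6.79946135e-01,
         8.07299693e+02],
       [ 0.00000000e+00,  0.00000000e+00,  0.00000000e+00,
         1.00000000e+00]])}
```

View pics/top0.png

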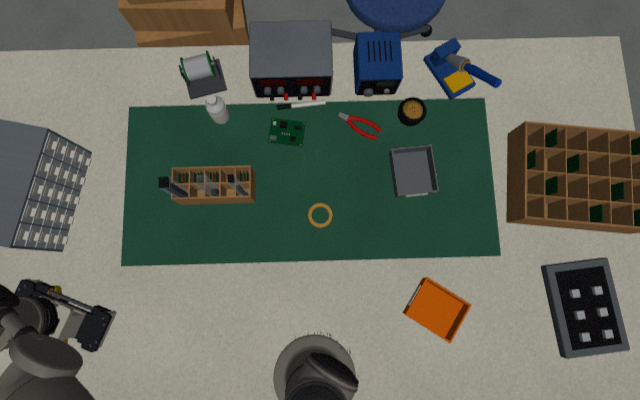

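View pics/scene0.png

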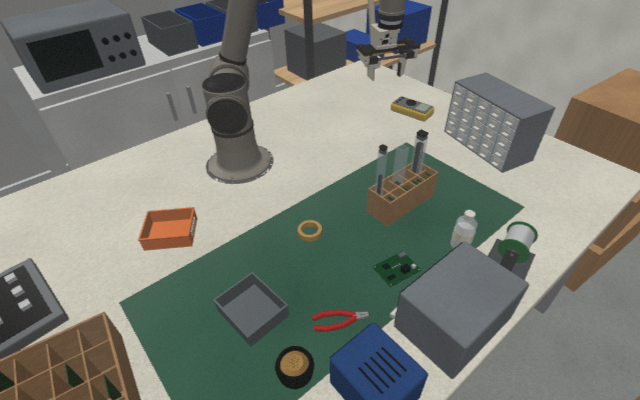

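The top view shows the rack at (213,185) on the robot's left and the grey bin at (414,172), with the orange decoy at (437,310). The scene view shows stoppers at (383,148) and (421,134), and a clear open tube between them at about (400,165). I'll zoom in and measure.

```bash
cat > h.py <<'E'
import numpy as np, cv2
from station import ctrl
def ray(n,u,v):
    c=ctrl.camera_params(n);T=c["T"]
    d=T[:3,:3]@np.array([(u-c["cx"])/c["fx"],(v-c["cy"])/c["fy"],1]);return T[:3,3],d
def plane(n,u,v,z):
    o,d=ray(n,u,v);return o+d*(z-o[2])/d[2]
def proj(n,P):
    c=ctrl.camera_params(n);T=c["T"];p=T[:3,:3].T@(np.asarray(P,float)-T[:3,3])
    return p[:2]/p[2]*c["fx"]+[c["cx"],c["cy"]]
def cloud(n,d):
    c=ctrl.camera_params(n);T=c["T"];v,u=np.mgrid[:400,:640]
    P=np.stack([(u-c["cx"])/c["fx"]*d,(v-c["cy"])/c["fy"]*d,d],-1)
    return P@T[:3,:3].T+T[:3,3]
E
python3 - <<'E'
from h import *
ps=[]
P={}
for n in("top","scene"):
    p,d=ctrl.camera(n);X=cloud(n,d);P[n]=(p,d,X)
    x0,y0,w,h=(150,140,120,80) if n=="top" else (350,115,100,110)
    s=6 if n=="top" else 5
    cv2.imwrite(f"pics/{n}z.png",cv2.resize(p[y0:y0+h,x0:x0+w],None,fx=s,fy=s,interpolation=cv2.INTER_CUBIC))
p,d,X=P["top"]
def fit(m,name):
    q=X[m&(d>0)]; r=cv2.minAreaRect(q[:,:2].astype(np.float32)); print(name,m.sum(),r,np.percentile(q[:,2],[5,50,95]))
r=np.zeros(d.shape,bool); r[130:220,375:455]=1
fit(r&(X[...,2]>38)&(X[...,2]<55),"bin rim")
r[:]=0;r[155:215,150:265]=1
fit(r&(X[...,2]>85)&(X[...,2]<100),"rack rim")
fit(r&(X[...,2]>120),"tubes")
print(plane("top",320,215,22))
m=r&(X[...,2]>110)
n,l,st,c=cv2.connectedComponentsWithStats(m.astype(np.uint8))
for i in range(1,n): 
    q=X[l==i];print(st[i],q.mean(0),q.min(0),q.max(0))
E
```

```text
bin rim 402 ((536.5084838867188, -290.16925048828125), (134.84925842285156, 115.31147766113281), 4.612955570220947) [40.07594963 47.02383662 50.28634676]
rack rim 482 ((506.7499084472656, 254.61154174804688), (85.45850372314453, 205.20079040527344), 0.08449091762304306) [86.3653175  91.8364583  96.04332426]
tubes 769 ((485.7060852050781, 258.04974365234375), (29.602313995361328, 181.0242462158203), 0.9688875079154968) [128.76769038 182.09820363 230.30714138]
[420.01011911 -28.60983924  22.        ]
[217 158   1   1   1] [2.71635451e+02 5.22924891e-01 1.13224661e+03] [2.71635451e+02 5.22924891e-01 1.13224661e+03] [2.71635451e+02 5.22924891e-01 1.13224661e+03]
[261 158   1   1   1] [2.71635451e+02 5.22924891e-01 1.13224661e+03] [2.71635451e+02 5.22924891e-01 1.13224661e+03] [2.71635451e+02 5.22924891e-01 1.13224661e+03]
[172 161   1   1   1] [2.71635451e+02 5.22924891e-01 1.13224661e+03] [2.71635451e+02 5.22924891e-01 1.13224661e+03] [2.71635451e+02 5.22924891e-01 1.13224661e+03]
[216 160   1   1   1] [2.71635451e+02 5.22924891e-01 1.13224661e+03] [2.71635451e+02 5.22924891e-01 1.13224
[... 2407 characters left out ...]
] [2.71635451e+02 5.22924891e-01 1.13224661e+03]
[212 209   1   1   1] [2.71635451e+02 5.22924891e-01 1.13224661e+03] [2.71635451e+02 5.22924891e-01 1.13224661e+03] [2.71635451e+02 5.22924891e-01 1.13224661e+03]
[254 209   1   1   1] [2.71635451e+02 5.22924891e-01 1.13224661e+03] [2.71635451e+02 5.22924891e-01 1.13224661e+03] [2.71635451e+02 5.22924891e-01 1.13224661e+03]
[256 210   1   1   1] [2.71635451e+02 5.22924891e-01 1.13224661e+03] [2.71635451e+02 5.22924891e-01 1.13224661e+03] [2.71635451e+02 5.22924891e-01 1.13224661e+03]
[203 214   1   1   1] [2.71635451e+02 5.22924891e-01 1.13224661e+03] [2.71635451e+02 5.22924891e-01 1.13224661e+03] [2.71635451e+02 5.22924891e-01 1.13224661e+03]
```

View pics/topz.png

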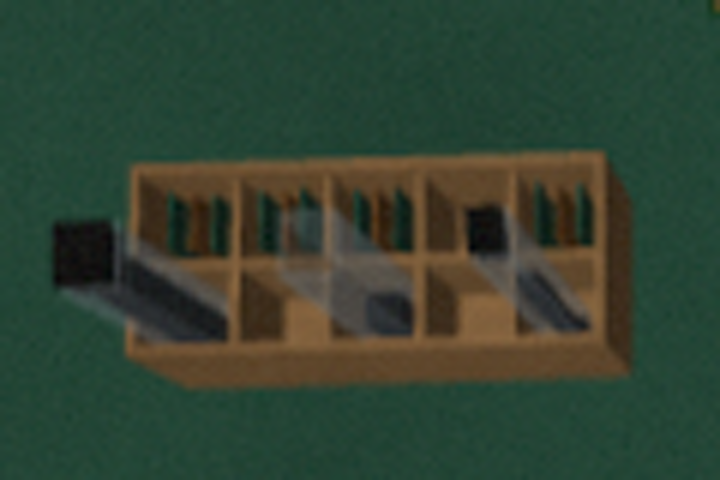

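View pics/scenez.png

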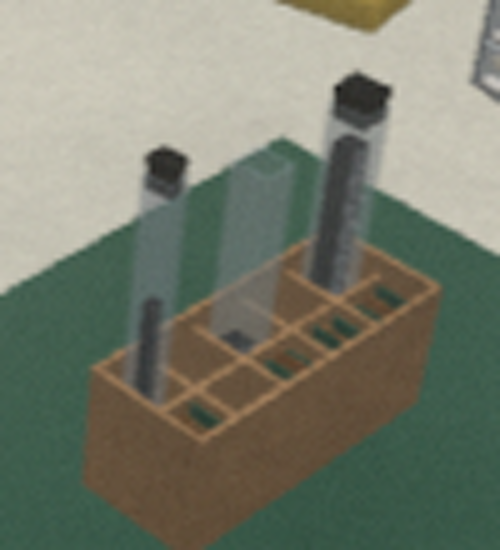

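The zooms confirm that the middle tube is open and the two outer ones are stoppered. The mouth centre is near scene px (403,147) and top px (201,179). Next I'll cross-check these rays and work out the yaw.

Run:
```python
from h import *
from scipy.spatial.transform import Rotation as R
print("mouth",plane("scene",402.5,147,197),plane("top",200.5,178.5,197))
# relay stack top seen in tube, z~7+66 ; foot
print("relays",plane("top",214.5,191.5,75))
print("mat corners",[plane("top",u,v,3).round() for u,v in((127,107),(486,98),(499,256),(122,265))])
for nm,u,v,z in(("board",287,132,20),("cutters",360,125,10),("pen",300,105,10),("pot",412,110,40),("bottle",217,110,60)):print(nm,plane("top",u,v,z).round())
o=ctrl.get_obs();M=R.from_rotvec(o["ee_rot"]).as_matrix();print(M.round(3))
p,d=ctrl.camera("top");X=cloud("top",d)
r=np.zeros(d.shape,bool);r[155:215,185:220]=1
q=X[r&(X[...,2]>180)&(X[...,2]<215)];print(len(q),np.median(q,0),np.percentile(q,[3,97],axis=0))
```

```text
mouth [489.49058267 250.74569084 197.        ] [490.19594708 252.91129725 197.        ]
relays [482.67766501 248.3836242   75.        ]
mat corners [array([755., 523.,   3.]), array([ 755., -525.,    3.]), array([ 296., -516.,    3.]), array([300., 515.,   3.])]
board [660.  58.  20.]
cutters [ 679. -152.   10.]
pen [744.  19.  10.]
pot [ 709. -296.   40.]
bottle [715. 248.  60.]
[[-0.922  0.388 -0.   ]
 [ 0.388  0.922 -0.001]
 [ 0.    -0.001 -1.   ]]
94 [487.56916332 252.95096947 193.07725289] [[473.62983638 239.65824143 181.0209634 ]
 [500.49683359 263.69883537 198.03381034]]
```

```bash
python3 -m handwheel '[[0.3,0,0,-0.005,8.4],[0.3,0,0,-0.005,8.4],[0.3,0,0,-0.005,8.4],[0.3,0,0,-0.005,8.4],[0.3,0,0,-0.005,8.4],[0.3,0,0,-0.005,8.4],[0.3,0,0,-0.005,8.4],[0.3,0,0,-0.005,8.4]]'
python3 -m handwheel '[[0.3,-0.023,0.028,0,0],[0.3,-0.023,0.028,0,0],[0.3,-0.023,0.028,0,0],[0.3,-0.023,0.028,0,0],[0.3,-0.023,0.028,0,0],[0.3,-0.023,0.028,0,0],[0.3,-0.023,0.028,0,0],[0.3,-0.023,0.028,0,0],[0.3,-0.023,0.028,0,0],[0.3,-0.023,0.028,0,0],[0.3,0,0,0,0]]'
python3 -c "
from station import ctrl;o=ctrl.get_obs();print(o)
from scipy.spatial.transform import Rotation as R
print(R.from_rotvec(o['ee_rot']).as_matrix().round(3))"
```

```text
t: 1.05
tool_pos: [203.8, 483.7, 266.8]
ee_rot: [2.229, 2.214, -0.0]
force: [0.4, -0.4, -0.5]
finger_gap: 59.8
grasp_force: 0.0
t: 2.15
tool_pos: [486.4, 250.7, 266.1]
ee_rot: [2.226, 2.215, -0.001]
force: [-0.3, 0.6, 0.2]
finger_gap: 59.8
grasp_force: 0.0
{'t': 2.15, 'q': array([ 3.36612769e-01,  3.56321681e-01,  1.39280735e+00, -1.23970207e-03,
        1.39233439e+00,  3.42048921e-01]), 'qvel': array([ 0.06151125, -0.02595767,  0.04272511,  0.0336925 ,  0.01256037,
        0.05160553]), 'effort': array([ -1.34854283, -44.9077034 , -26.25591874,  -0.1678557 ,
        -0.04982059,  -0.51129738]), 'tool_pos': array([486.42885551, 250.74767464, 266.12352833]), 'ee_rot': array([ 2.22640773e+00,  2.21482461e+00, -6.43408229e-04]), 'force': array([-0.27412276,  0.6386635 ,  0.23100125]), 'ft_torque': array([-0.02651246,  0.04897542, -0.02891365]), 'grasp_force': 0.0, 'finger_gap': 59.75192027483513}
[[ 0.005  1.     0.001]
 [ 1.    -0.005 -0.001]
 [-0.001  0.001 -1.   ]]
```

```bash
python3 -m handwheel '[[0.3,0.001,0.001,0.02,0],[0.3,0,0,0.02,0],[0.3,0,0,0.02,0],[0.3,0,0,0.02,0],[0.3,0,0,0.02,0],[0.3,0,0,0.018,0],[0.3,0,0,0.011,0],[0.3,0,0,0,0]]'
python3 -m handwheel '[[-1,0,0,0,0],[-1,0,0,0,0],[-1,0,0,0,0],[-1,0,0,0,0],[-1,0,0,0,0],[-1,0,0,0,0],[-1,0,0,0,0]]'
```

```text
t: 2.95
tool_pos: [483.4, 254.6, 136.4]
ee_rot: [-2.221, -2.22, 0.004]
force: [-0.1, 0.3, -1.3]
finger_gap: 59.5
grasp_force: 0.0
t: 3.65
tool_pos: [484.9, 254.7, 138.2]
ee_rot: [2.222, 2.22, 0.001]
force: [-0.5, 0.1, 2.8]
finger_gap: 27.0
grasp_force: 30.0
```

```bash
python3 -m handwheel '[[-1,0,0,-0.004,0],[-1,0,0,-0.01,0],[-1,0,0,-0.012,0],[-1,0,0,-0.012,0],[-1,0,0,-0.012,0],[-1,0,0,-0.012,0],[-1,0,0,-0.012,0],[-1,0,0,-0.012,0],[-1,0,0,-0.012,0],[-1,0,0,-0.012,0],[-1,0,0,-0.008,0],[-1,0,0,0,0]]'
python3 -m handwheel '[[-1,0,0,-0.005,0],[-1,0,0,0,0]]'
python3 - <<'E'
from h import *
p,d=ctrl.camera("scene")
cv2.imwrite("pics/lift.png",cv2.resize(p[30:230,300:460],None,fx=3,fy=3,interpolation=cv2.INTER_CUBIC))
E
```

```text
t: 4.85
tool_pos: [485.2, 254.8, 257.1]
ee_rot: [2.222, 2.22, 0.003]
force: [0.2, -0.3, -0.7]
finger_gap: 27.0
grasp_force: 30.0
t: 5.05
tool_pos: [484.7, 254.6, 260.9]
ee_rot: [-2.222, -2.22, -0.0]
force: [0.1, -0.8, -1.4]
finger_gap: 27.2
grasp_force: 30.0
```

View pics/lift.png

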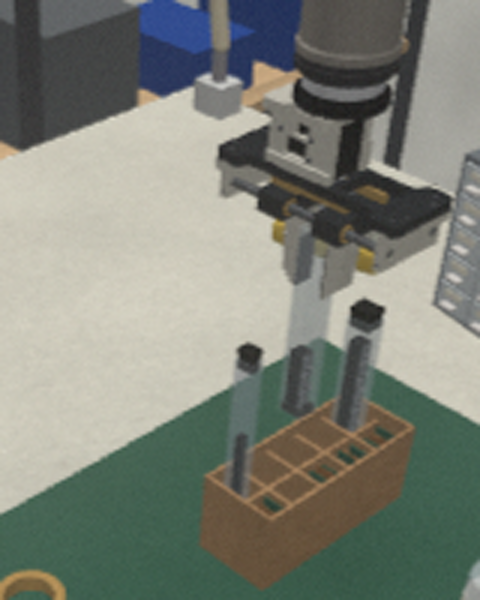

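The tube is out and hanging vertically, with its relays at (300,380) in the crop. The stoppered tubes haven't moved.

```bash
python3 -m handwheel '[[-1,0,-0.021,0,0],[-1,0,-0.021,0,0],[-1,0,-0.021,0,0],[-1,0,-0.021,0,0],[-1,0,0,0,0]]'
python3 -m handwheel '[[-1,-0.014,0,0,0],[-1,-0.023,0,0,0],[-1,-0.023,0,0,0],[-1,-0.023,0,0,0],[-1,-0.023,0,0,0],[-1,-0.023,0,0,0],[-1,-0.023,0,0,0],[-1,-0.023,0,0,0],[-1,-0.023,0,0,0],[-1,-0.023,0,0,0],[-1,0,0,0,0]]'
python3 -m handwheel '[[-1,0,0,0.01,7.5],[-1,0,0,0.01,7.5],[-1,0,0,0.01,7.5],[-1,0,0,0.01,7.5],[-1,0,0,0.01,7.5],[-1,0,0,0.01,7.5],[-1,0,0,0.01,7.5],[-1,0,0,0.01,7.5],[-1,0,0,0.01,7.5],[-1,0,0,0.01,7.5],[-1,0,0,0,7.5],[-1,0,0,0,7.5]]'
python3 -c "
from station import ctrl;o=ctrl.get_obs();print(o['q'])
from scipy.spatial.transform import Rotation as R
print(R.from_rotvec(o['ee_rot']).as_matrix().round(3))"
```

```text
t: 5.6
tool_pos: [398.5, 254.7, 260.6]
ee_rot: [-2.22, -2.221, 0.002]
force: [0.1, -0.1, -0.4]
finger_gap: 27.0
grasp_force: 30.0
t: 6.7
tool_pos: [401.1, 30.7, 260.6]
ee_rot: [2.226, 2.216, -0.001]
force: [0.4, 0.3, -1.5]
finger_gap: 26.5
grasp_force: 30.0
t: 7.9
tool_pos: [400.7, 33.5, 160.3]
ee_rot: [-3.141, 0.01, 0.001]
force: [0.9, -0.5, -0.9]
finger_gap: 26.8
grasp_force: 30.0
[-1.07903216e-01  1.95263205e-01  1.93591314e+00  1.35818000e-04
  1.01115008e+00  1.46933954e+00]
[[ 1.    -0.007 -0.001]
 [-0.007 -1.     0.   ]
 [-0.001 -0.    -1.   ]]
```

```bash
python3 -m handwheel '[[-1,0,0,0.008,0],[-1,0,0,0.008,0],[-1,0,0,0.006,0],[-1,0,0,0,0],[-1,0,0,0,0]]'
python3 -m handwheel '[[-1,0,0,0.002,0],[-1,0,0,0.002,0],[-1,0,0,0,0]]'
```

```text
t: 8.4
tool_pos: [400.4, 33.7, 138.5]
ee_rot: [-3.141, -0.0, 0.001]
force: [-0.2, 0.5, -0.3]
finger_gap: 26.4
grasp_force: 30.0
t: 8.7
tool_pos: [400.4, 33.7, 134.6]
ee_rot: [-3.141, 0.001, 0.0]
force: [-0.7, -0.1, -0.7]
finger_gap: 26.8
grasp_force: 30.0
```

```bash
python3 -m handwheel '[[-1,0,0,0.001,0],[-1,0,0,0.001,0],[-1,0,0,0,0]]'
```

```text
t: 9.0
tool_pos: [401.2, 33.7, 134.0]
ee_rot: [3.142, -0.001, 0.004]
force: [-1.7, 1.3, 12.3]
finger_gap: 26.8
grasp_force: 30.0
```

```bash
python3 -m handwheel '[[-1,0.006,0,0,0],[-1,0.01,0,0,0],[-1,0.01,0,0.0005,0],[-1,0,0,0,0]]'
python3 -m handwheel '[[-1,0.009,0,0.0013,0],[-1,0.009,0,0.0017,0],[-1,0.008,0,0.002,0],[-1,0,0,0,0]]'
python3 - <<'E'
from h import *
p,d=ctrl.camera("scene")
cv2.imwrite("pics/tilt.png",cv2.resize(p[90:270,220:380],None,fx=3,fy=3,interpolation=cv2.INTER_CUBIC))
E
```

```text
t: 9.4
tool_pos: [427.4, 33.6, 132.6]
ee_rot: [-3.142, 0.001, -0.002]
force: [0.4, 0.1, 4.6]
finger_gap: 26.4
grasp_force: 30.0
t: 9.8
tool_pos: [453.1, 33.6, 127.4]
ee_rot: [3.142, -0.001, 0.001]
force: [0.7, 0.3, 4.9]
finger_gap: 26.8
grasp_force: 30.0
```

View pics/tilt.png

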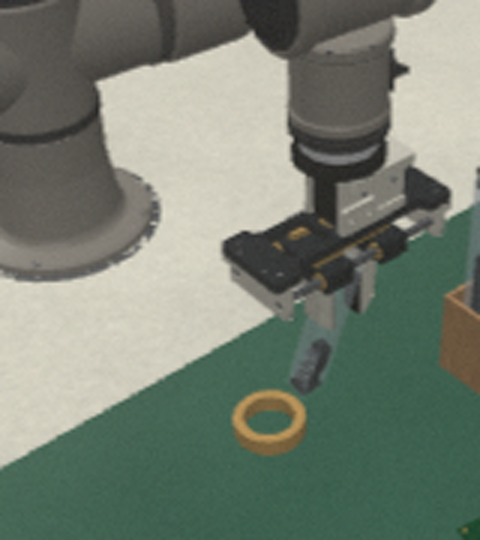

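The tube is leaning about 20° with its foot held on the mat at (310,385) in the crop, so the pivot works. Continuing the arc.

```bash
python3 -m handwheel '[[-1,0.008,0,0.0027,0],[-1,0.008,0,0.003,0],[-1,0.008,0,0.0035,0],[-1,0.008,0,0.004,0],[-1,0.0075,0,0.0045,0],[-1,0.007,0,0.0048,0],[-1,0.007,0,0.0053,0],[-1,0.0067,0,0.0057,0],[-1,0.0063,0,0.006,0],[-1,0,0,0,0]]'
python3 -m handwheel '[[-1,0.0058,0,0.0065,0],[-1,0.0055,0,0.0067,0],[-1,0.0053,0,0.007,0],[-1,0.0047,0,0.0074,0],[-1,0.0043,0,0.0076,0],[-1,0.004,0,0.008,0],[-1,0,0,0,0]]'
python3 - <<'E'
from h import *
p,d=ctrl.camera("scene")
cv2.imwrite("pics/tilt2.png",cv2.resize(p[90:270,220:400],None,fx=3,fy=3,interpolation=cv2.INTER_CUBIC))
E
```

```text
t: 10.85
tool_pos: [521.6, 33.4, 88.5]
ee_rot: [3.141, -0.002, 0.009]
force: [4.7, 0.2, 6.8]
finger_gap: 26.8
grasp_force: 30.0
t: 11.55
tool_pos: [548.3, 33.5, 43.4]
ee_rot: [-3.141, 0.001, 0.002]
force: [1.8, 0.2, 1.9]
finger_gap: 27.0
grasp_force: 30.0
```

View pics/tilt2.png

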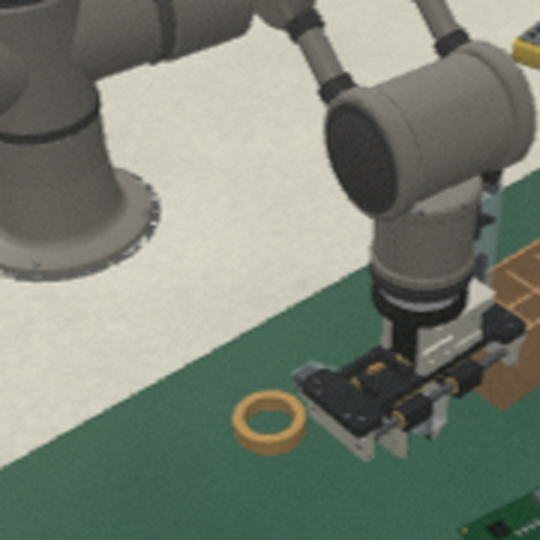

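The foot shows at (310,370) beneath the gripper, and the box is still clear of the gripper body. Finishing the arc to about 85°.

```bash
python3 -m handwheel '[[-1,0.0033,0,0.008,0],[-1,0.003,0,0.0082,0],[-1,0.0024,0,0.0085,0],[-1,0.0015,0,0.005,0],[-1,0.001,0,0.005,0],[-1,0,0,0,0]]'
```

```text
t: 12.2
tool_pos: [559.2, 33.6, 8.9]
ee_rot: [-3.141, 0.001, 0.003]
force: [1.0, -0.8, 0.9]
finger_gap: 26.7
grasp_force: 30.0
```

```bash
python3 -m handwheel '[[-1,0,0,-0.01,0],[-1,0,0,-0.015,0],[-1,0,0,-0.02,0],[-1,0,0,-0.02,0],[-1,0,0,-0.02,0],[-1,0,0,-0.015,0],[-1,0,0,0,0]]'
python3 - <<'E'
from h import *
p,d=ctrl.camera("scene")
q,e=ctrl.camera("top")
o=np.hstack([p[90:270,220:400],q[130:310,200:380]])
cv2.imwrite("pics/flat.png",cv2.resize(o,None,fx=2.2,fy=2.2,interpolation=cv2.INTER_CUBIC))
E
```

```text
t: 12.9
tool_pos: [560.7, 33.5, 112.5]
ee_rot: [3.141, -0.001, 0.007]
force: [0.5, 0.0, -1.0]
finger_gap: 26.9
grasp_force: 30.0
```

View pics/flat.png

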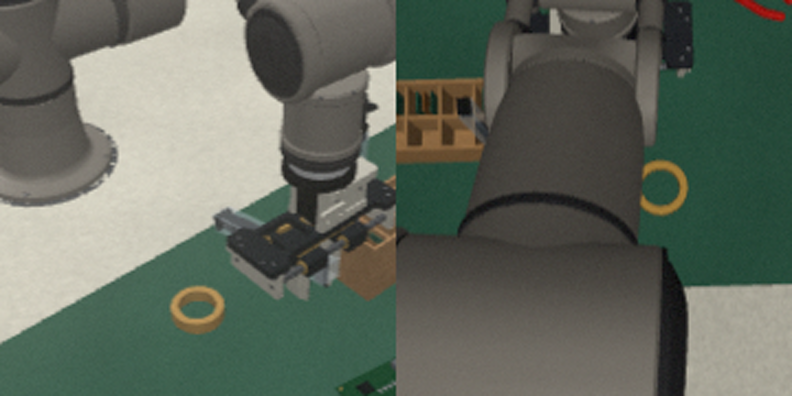

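The tube holds near horizontal, its foot at scene px (321,188). Now the tilt and an accurate bin pose.

Run:
```python
from h import *
o,d=ray("scene",321,188); t=(33.5-o[1])/d[1]; print("foot",o+t*d)
p,dd=ctrl.camera("top")
hsv=cv2.cvtColor(p,cv2.COLOR_BGR2HSV)
m=((hsv[...,1]<60)).astype(np.uint8);k=np.zeros_like(m);k[135:210,375:455]=1;m*=k
m=cv2.morphologyEx(m,cv2.MORPH_CLOSE,np.ones((5,5),np.uint8))
c=max(cv2.findContours(m,0,1)[0],key=cv2.contourArea)
h=cv2.approxPolyDP(cv2.convexHull(c),3,True)[:,0];print(h.tolist())
for a in h: print(a,plane("top",*a,48).round(1))
r=cv2.minAreaRect(np.array([plane("top",*a[0],48)[:2] for a in c],np.float32));print(r)
q,_=ctrl.camera("scene")
z=np.hstack([cv2.resize(p[135:210,375:455],(400,375),interpolation=2),cv2.resize(q[260:350,205:301],(400,375),interpolation=2)])
cv2.imwrite("pics/bin.png",z)
```

```text
foot [402.62574277  33.5        117.9896006 ]
[[431, 144], [438, 191], [395, 197], [391, 149]]
[431 144] [ 605.5 -339.6   48. ]
[438 191] [ 473.3 -348.5   48. ]
[395 197] [ 460.  -231.4   48. ]
[391 149] [ 594.2 -228.6   48. ]
((531.4721069335938, -285.846923828125), (139.78306579589844, 120.54884338378906), 4.822550296783447)
```

View pics/bin.png

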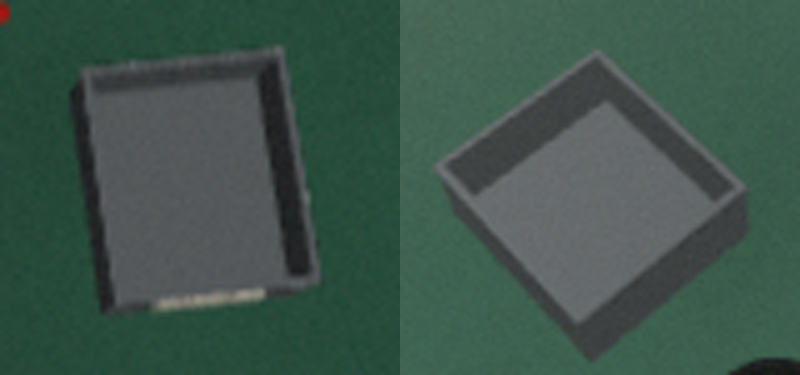

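The bin rim corners in the top view are about (392,149), (432,144), (439,192) and (397,193). That puts its centre near (534,-289), yawed about +4.7°. Moving the tube over it, foot towards the robot.

```bash
python3 -m handwheel '[[-1,-0.002,0.012,0,0],[-1,-0.004,0.025,0,0],[-1,-0.005,0.03,0,0],[-1,-0.005,0.032,0,0],[-1,-0.005,0.032,0,0],[-1,-0.005,0.032,0,0],[-1,-0.005,0.032,0,0],[-1,-0.005,0.032,0,0],[-1,-0.005,0.032,0,0],[-1,-0.005,0.032,0,-2],[-1,-0.004,0.025,0,-2],[-1,0,0.01,0,-1]]'
python3 -m handwheel '[[-1,0,0,0,0],[-1,0,0,0,0]]'
python3 -c "
from station import ctrl;o=ctrl.get_obs();print(o['q'])
from scipy.spatial.transform import Rotation as R
print(R.from_rotvec(o['ee_rot']).as_matrix().round(3))"
```

```text
t: 14.3
tool_pos: [509.5, -295.6, 108.9]
ee_rot: [-3.139, -0.133, 0.002]
force: [-0.0, -0.5, -1.7]
finger_gap: 26.9
grasp_force: 30.0
t: 14.5
tool_pos: [510.3, -292.4, 109.1]
ee_rot: [-3.137, -0.134, 0.002]
force: [0.2, 0.2, -0.2]
finger_gap: 26.8
grasp_force: 30.0
[-6.50723627e-01  5.68567872e-01  1.50070775e+00  2.94376015e-04
  1.07407793e+00  8.34752201e-01]
[[ 0.996  0.085 -0.001]
 [ 0.085 -0.996  0.001]
 [-0.001 -0.001 -1.   ]]
```

```bash
python3 -m handwheel '[[-1,0,0,0.008,0],[-1,0,0,0.012,0],[-1,0,0,0.012,0],[-1,0,0,0.012,0],[-1,0,0,0.008,0],[-1,0,0,0.004,0],[-1,0,0,0,0]]'
python3 -m handwheel '[[-1,0,0,0.002,0],[-1,0,0,0.002,0],[-1,0,0,0,0]]'
python3 -m handwheel '[[-1,0,0,0.002,0],[-1,0,0,0.002,0],[-1,0,0,0,0]]'
python3 -m handwheel '[[-1,0,0,0.002,0],[-1,0,0,0,0]]'
python3 - <<'E'
from h import *
p,d=ctrl.camera("scene")
cv2.imwrite("pics/b1.png",cv2.resize(p[200:360,180:340],None,fx=3.5,fy=3.5,interpolation=cv2.INTER_CUBIC))
E
```

```text
t: 15.2
tool_pos: [510.8, -292.3, 53.0]
ee_rot: [-3.138, -0.136, 0.001]
force: [0.2, 0.4, -1.0]
finger_gap: 27.1
grasp_force: 30.0
t: 15.5
tool_pos: [511.1, -292.6, 49.9]
ee_rot: [3.139, 0.136, 0.0]
force: [0.2, 0.5, -1.6]
finger_gap: 26.8
grasp_force: 30.0
t: 15.8
tool_pos: [510.9, -292.4, 45.5]
ee_rot: [-3.138, -0.136, 0.0]
force: [0.0, -0.0, -1.4]
finger_gap: 26.9
grasp_force: 30.0
t: 16.0
tool_pos: [510.9, -292.4, 43.5]
ee_rot: [-3.138, -0.136, 0.0]
force: [0.2, -0.8, -1.3]
finger_gap: 26.8
grasp_force: 30.0
```

View pics/b1.png

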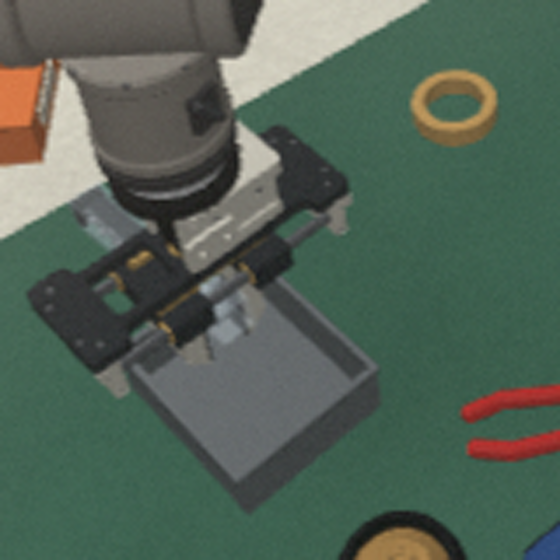

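The mouth is over the bin at crop (232,322), the foot side rises across the near wall at (95,215), and the bin hasn't shifted. From here I'll measure numerically: tube slope from depth on the foot end, and dark blobs in the bin.

```bash
cat > m.py <<'E'
from h import *
from scipy.stats import theilslopes
p,d=ctrl.camera("scene");X=cloud("scene",d)
m=(d>0)&(X[...,0]>340)&(X[...,0]<450)&(abs(X[...,1]+300)<35)&(X[...,2]>25)&(X[...,2]<140)
q=X[m]
if len(q)>10:
    # bin the length, take upper envelope of z
    xs,zs=[],[]
    for a in range(340,450,6):
        s=q[(q[:,0]>=a)&(q[:,0]<a+6)]
        if len(s)>3: xs.append(s[:,0].mean());zs.append(np.percentile(s[:,2],80))
    s=theilslopes(zs,xs);print("foot pts",len(q),"x",np.percentile(q[:,0],[2,98]).round(),"top z",np.round(zs),"slope deg",-np.degrees(np.arctan(s[0])).round(1))
v=p.max(-1)<45
# dark px in bin / dark px in tube (foot part)
b=v&(abs(X[...,0]-545)<60)&(abs(X[...,1]+289)<50)&(X[...,2]<45)&(X[...,2]>8)
n,l,st,c=cv2.connectedComponentsWithStats(b.astype(np.uint8))
print("bin dark",[(st[i][4],np.median(X[(l==i)],0).round().tolist()) for i in range(1,n) if st[i][4]>5])
f=(p.max(-1)<75)&m
print("dark in foot part",f.sum(), np.percentile(X[f][:,0],[5,50,95]).round() if f.sum()>5 else "")
E
python3 m.py
python3 -m handwheel '[[-1,0,0,0.002,0],[-1,0,0,0.002,0],[-1,0,0,0,0],[-1,0,0,0,0]]'
python3 m.py
python3 -m handwheel '[[-1,0,0,0.002,0],[-1,0,0,0.002,0],[-1,0,0,0,0],[-1,0,0,0,0]]'
python3 m.py
```

```text
foot pts 246 x [352. 422.] top z [59. 60. 61. 63. 64. 66. 66. 68. 69. 71. 72. 73. 75.] slope deg -12.6
bin dark []
dark in foot part 5 
t: 16.5
tool_pos: [511.0, -292.5, 39.7]
ee_rot: [-3.138, -0.136, 0.0]
force: [0.2, 0.4, -0.8]
finger_gap: 26.7
grasp_force: 30.0
foot pts 240 x [353. 422.] top z [57. 58. 59. 60. 61. 63. 64. 65. 67. 68. 69. 70.] slope deg -12.0
bin dark []
dark in foot part 9 [364. 372. 424.]
t: 16.95
tool_pos: [511.0, -292.5, 35.7]
ee_rot: [-3.138, -0.136, 0.0]
force: [0.1, 0.1, -0.7]
finger_gap: 26.5
grasp_force: 30.0
foot pts 240 x [353. 423.] top z [49. 53. 54. 55. 56. 58. 59. 60. 61. 62. 64. 65. 67.] slope deg -12.2
bin dark []
dark in foot part 7 [368. 380. 425.]
```

```bash
python3 -m handwheel '[[-1,0,0,0.002,0],[-1,0,0,0,0],[-1,0,0,0,0]]'
python3 m.py
python3 -m handwheel '[[-1,0,0,0.002,0],[-1,0,0,0,0],[-1,0,0,0,0]]'
python3 m.py
```

```text
t: 17.3
tool_pos: [511.0, -292.5, 33.7]
ee_rot: [-3.139, -0.136, 0.0]
force: [-0.4, -0.3, -0.5]
finger_gap: 26.9
grasp_force: 30.0
foot pts 241 x [353. 423.] top z [48. 51. 52. 53. 54. 56. 56. 58. 59. 60. 62. 64. 65.] slope deg -12.5
bin dark []
dark in foot part 11 [367. 396. 425.]
t: 17.65
tool_pos: [511.0, -292.5, 31.7]
ee_rot: [-3.138, -0.136, 0.0]
force: [-1.0, -0.4, -1.4]
finger_gap: 26.4
grasp_force: 30.0
foot pts 242 x [353. 423.] top z [49. 50. 52. 52. 53. 55. 56. 58. 58. 60. 62. 63. 64.] slope deg -12.5
bin dark []
dark in foot part 10 [365. 378. 425.]
```

The depth line gives the tube about 12.5° mouth-up. Its axis sits about 20 mm above the pad point, so it slid up in the pads during the pivot. From this grip, tipping would run out of room under the gripper body. I'll lay it level on the clear mat at y≈-120 and regrip lower.

```bash
python3 -m handwheel '[[-1,0,0,-0.01,0],[-1,0,0,-0.015,0],[-1,0,0,-0.02,0],[-1,0,0,-0.01,0],[-1,0,0,0,0]]'
python3 -m handwheel '[[-1,0.001,-0.012,0,0],[-1,0.002,-0.02,0,0],[-1,0.002,-0.02,0,0],[-1,0.002,-0.02,0,0],[-1,0.002,-0.02,0,0],[-1,0.002,-0.02,0,0],[-1,0.002,-0.02,0,0],[-1,0.002,-0.02,0,0],[-1,0.001,-0.018,0,0],[-1,0,0,0,0],[-1,0,0,0,0]]'
python3 -m handwheel '[[-1,0,0,0.01,0],[-1,0,0,0.015,0],[-1,0,0,0.015,0],[-1,0,0,0.015,0],[-1,0,0,0.008,0],[-1,0,0,0,0],[-1,0,0,0,0]]'
```

```text
t: 18.2
tool_pos: [512.0, -293.2, 88.8]
ee_rot: [3.136, 0.136, 0.005]
force: [0.3, -0.2, -1.4]
finger_gap: 26.6
grasp_force: 30.0
t: 19.3
tool_pos: [512.1, -120.5, 86.6]
ee_rot: [-3.138, -0.139, 0.001]
force: [0.1, -0.2, -0.8]
finger_gap: 26.5
grasp_force: 30.0
t: 20.0
tool_pos: [512.4, -122.1, 23.8]
ee_rot: [-3.139, -0.135, -0.0]
force: [0.1, -0.0, -0.6]
finger_gap: 27.0
grasp_force: 30.0
```

```bash
python3 -m handwheel '[[-1,0,0,0.004,0],[-1,0,0,0.003,0],[-1,0,0,0.002,0],[-1,0,0,0.002,0],[-1,0,0,0,0]]'
python3 -m handwheel '[[-1,0,0,0.002,0],[-1,0,0,0.002,0],[-1,0,0,0.002,0],[-1,0,0,0,0]]'
python3 - <<'E'
from h import *
for n in("scene","top"):
    p,d=ctrl.camera(n);X=cloud(n,d)
    m=(d>0)&(X[...,0]>330)&(X[...,0]<600)&(abs(X[...,1]+128)<45)&(X[...,2]>9)&(X[...,2]<100)
    q=X[m];print(n,len(q))
    for a in range(330,600,12):
        s=q[(q[:,0]>=a)&(q[:,0]<a+12)]
        if len(s)>4: print(a,len(s),"y",np.percentile(s[:,1],[5,95]).round(),"z",np.percentile(s[:,2],[5,80,95]).round())
E
```

```text
t: 20.5
tool_pos: [512.2, -121.7, 12.6]
ee_rot: [-3.138, -0.136, 0.0]
force: [0.6, 0.4, -1.2]
finger_gap: 27.0
grasp_force: 30.0
t: 20.9
tool_pos: [512.7, -121.9, 6.9]
ee_rot: [3.138, 0.136, 0.001]
force: [1.6, -0.0, 3.2]
finger_gap: 26.7
grasp_force: 30.0
scene 882
342 6 y [-147. -126.] z [21. 24. 27.]
354 36 y [-150. -125.] z [13. 27. 29.]
366 39 y [-148. -124.] z [13. 30. 31.]
378 44 y [-148. -122.] z [13. 32. 33.]
390 40 y [-147. -122.] z [14. 34. 36.]
402 40 y [-146. -121.] z [14. 37. 38.]
414 42 y [-145. -120.] z [25. 39. 41.]
426 21 y [-143. -118.] z [38. 41. 42.]
486 26 y [-171. -160.] z [82. 95. 98.]
498 67 y [-168. -107.] z [52. 97. 98.]
510 80 y [-166.  -94.] z [27. 96. 98.]
522 123 y [-165.  -92.] z [17. 80. 96.]
534 204 y [-164.  -89.] z [39. 96. 98.]
546 113 y [-165.  -88.] z [78. 95. 97.]
top 0
```

```bash
python3 -m handwheel '[[0.3,0,0,0,0],[0.3,0,0,0,0],[0.3,0,0,0,0],[0.3,0,0,0,0],[0.3,0,0,0,0],[0.3,0,0,0,0]]'
cat > t.py <<'E'
from h import *
p,d=ctrl.camera("scene");X=cloud("scene",d)
m=(d>0)&(X[...,0]>330)&(X[...,0]<600)&(abs(X[...,1]+128)<45)&(X[...,2]>9)&(X[...,2]<100)
q=X[m];print(len(q))
for a in range(330,600,12):
    s=q[(q[:,0]>=a)&(q[:,0]<a+12)]
    if len(s)>4: print(a,len(s),"y",np.percentile(s[:,1],[5,95]).round(),"z",np.percentile(s[:,2],[5,80,95]).round())
E
python3 t.py
```

```text
t: 21.6
tool_pos: [512.3, -121.8, 6.8]
ee_rot: [-3.139, -0.136, 0.0]
force: [-0.1, -0.1, -0.3]
finger_gap: 59.4
grasp_force: 0.0
877
354 32 y [-149. -123.] z [15. 26. 27.]
366 41 y [-149. -125.] z [14. 26. 27.]
378 45 y [-148. -123.] z [13. 27. 28.]
390 38 y [-147. -121.] z [13. 27. 28.]
402 48 y [-146. -121.] z [16. 27. 28.]
414 22 y [-144. -120.] z [23. 28. 28.]
450 12 y [-123. -116.] z [25. 28. 28.]
462 9 y [-121. -114.] z [23. 27. 28.]
486 38 y [-170. -115.] z [25. 96. 97.]
498 57 y [-172.  -91.] z [17. 96. 97.]
510 145 y [-170.  -84.] z [14. 79. 96.]
522 120 y [-169.  -88.] z [12. 40. 94.]
534 196 y [-164.  -87.] z [14. 94. 97.]
546 68 y [-171. -125.] z [27. 96. 97.]
```

The tube lies flat: its top is at z≈27 and it runs from x 354 to 543. Regripping about 145 mm from the foot, as low as the mat allows.

```bash
python3 -m handwheel '[[0.3,-0.006,0.001,-0.001,0],[0.3,-0.007,0.001,0,0],[0.3,0,0,0,0],[0.3,0,0,0.002,0],[0.3,0,0,0,0],[0.3,0,0,0,0]]'
python3 -m handwheel '[[-1,0,0,0,0],[-1,0,0,0,0],[-1,0,0,0,0],[-1,0,0,0,0],[-1,0,0,0,0],[-1,0,0,0,0],[-1,0,0,0,0]]'
python3 -m handwheel '[[-1,0,0,-0.005,0],[-1,0,0,-0.01,0],[-1,0,0,-0.015,0],[-1,0,0,-0.02,0],[-1,0,0,-0.02,0],[-1,0,0,-0.02,0],[-1,0,0,-0.01,0],[-1,0,0,0,0],[-1,0,0,0,0]]'
sed -i 's/<100)/<150)/' t.py; python3 t.py
```

```text
t: 22.25
tool_pos: [499.7, -124.9, 5.7]
ee_rot: [-3.139, -0.136, -0.0]
force: [0.2, -0.0, 0.7]
finger_gap: 59.9
grasp_force: 0.0
t: 22.95
tool_pos: [499.6, -124.9, 5.8]
ee_rot: [-3.139, -0.136, -0.0]
force: [-0.3, -0.9, -0.6]
finger_gap: 26.9
grasp_force: 29.9
t: 23.85
tool_pos: [499.2, -124.8, 105.5]
ee_rot: [-3.138, -0.136, 0.001]
force: [0.1, 0.3, -0.2]
finger_gap: 26.9
grasp_force: 29.9
605
354 41 y [-150. -126.] z [108. 126. 127.]
366 43 y [-150. -126.] z [113. 126. 127.]
378 39 y [-148. -122.] z [120. 126. 127.]
390 21 y [-148. -123.] z [124. 126. 126.]
486 8 y [-157. -115.] z [119. 130. 143.]
498 132 y [-157.  -95.] z [119. 141. 147.]
510 124 y [-156. -114.] z [109. 133. 143.]
522 71 y [-138. -113.] z [103. 126. 127.]
534 113 y [-136. -110.] z [103. 126. 128.]
546 9 y [-135. -115.] z [104. 117. 121.]
```

It's level in the grip, with the axis 9 mm above the TCP. Back to the bin.

```bash
python3 -m handwheel '[[-1,0,0.012,0,0],[-1,-0.001,0.02,0,0],[-1,0,0.021,0,0],[-1,0,0.021,0,0],[-1,0,0.021,0,0],[-1,-0.001,0.021,0,0],[-1,0,0.02,0,0],[-1,0,0.018,0,0],[-1,0,0.012,0,0],[-1,0,0,0,0],[-1,0,0,0,0]]'
python3 -m handwheel '[[-1,0,0,0.007,0],[-1,0,0,0.012,0],[-1,0,0,0.012,0],[-1,0,0,0.012,0],[-1,0,0,0.006,0],[-1,0,0,0,0],[-1,0,0,0,0]]'
python3 m.py
python3 -m handwheel '[[-1,0,0,0.002,0],[-1,0,0,0.002,0],[-1,0,0,0.002,0],[-1,0,0,0,0]]'
python3 m.py
```

```text
t: 25.0
tool_pos: [511.6, -290.1, 105.4]
ee_rot: [-3.138, -0.135, 0.001]
force: [-0.5, 0.3, -0.4]
finger_gap: 26.9
grasp_force: 29.9
t: 25.7
tool_pos: [512.0, -290.5, 56.8]
ee_rot: [-3.139, -0.136, -0.0]
force: [0.1, 0.1, -0.2]
finger_gap: 26.6
grasp_force: 29.9
foot pts 182 x [370. 413.] top z [76. 78. 78. 77. 77. 77. 77. 78. 77.] slope deg -0.6
bin dark []
dark in foot part 5 
t: 26.15
tool_pos: [511.9, -290.5, 50.9]
ee_rot: [3.139, 0.136, 0.0]
force: [0.3, -0.4, -0.1]
finger_gap: 27.2
grasp_force: 29.9
foot pts 179 x [369. 413.] top z [70. 72. 72. 71. 72. 72. 71. 72. 72.] slope deg -0.2
bin dark []
dark in foot part 4
```

```bash
python3 -m handwheel '[[-1,0,0,0.002,0],[-1,0,0,0.002,0],[-1,0,0,0.002,0],[-1,0,0,0,0]]'
python3 m.py
python3 -m handwheel '[[-1,0,0,0.001,0],[-1,0,0,0.001,0],[-1,0,0,0.001,0],[-1,0,0,0,0]]'
python3 m.py
```

```text
t: 26.6
tool_pos: [513.1, -290.4, 46.1]
ee_rot: [3.138, 0.135, 0.004]
force: [1.5, 1.8, 6.7]
finger_gap: 26.8
grasp_force: 30.0
foot pts 210 x [372. 424.] top z [82. 81. 80. 80. 79. 79. 78. 78. 78.] slope deg 4.7
bin dark []
dark in foot part 5 
t: 27.05
tool_pos: [513.5, -290.4, 43.4]
ee_rot: [3.137, 0.135, 0.006]
force: [3.0, 4.0, 8.8]
finger_gap: 26.7
grasp_force: 30.0
foot pts 218 x [374. 428.] top z [87. 87. 86. 86. 84. 84. 82. 82. 80. 80.] slope deg 8.6
bin dark []
dark in foot part 13 [379. 403. 430.]
```

```bash
cat >> m.py <<'E'
g=p.max(-1)[m];print("bright by x",[int(g[(q[:,0]>=a)&(q[:,0]<a+10)].mean()) for a in range(370,440,10) if ((q[:,0]>=a)&(q[:,0]<a+10)).sum()>3])
B=(d>0)&(abs(X[...,0]-545)<55)&(abs(X[...,1]+289)<50)&(X[...,2]<32)&(X[...,2]>12)
print("raised pts in bin",B.sum(),np.median(X[B],0).round() if B.sum() else "")
E
python3 m.py
python3 -m handwheel '[[-1,0,0,0.001,0],[-1,0,0,0.001,0],[-1,0,0,0,0],[-1,0,0,0,0],[-1,0,0,0,0]]'
python3 m.py
python3 -m handwheel '[[-1,0,0,0.001,0],[-1,0,0,0,0],[-1,0,0,0,0],[-1,0,0,0,0]]'
python3 m.py
```

```text
foot pts 220 x [375. 428.] top z [87. 87. 86. 85. 85. 84. 82. 81. 81. 80.] slope deg 8.4
bin dark []
dark in foot part 11 [384. 406. 429.]
bright by x [104, 92, 106, 106, 107, 104]
raised pts in bin 57 [ 518. -241.   23.]
t: 27.65
tool_pos: [513.7, -290.4, 41.5]
ee_rot: [3.137, 0.135, 0.006]
force: [2.9, 3.2, 9.4]
finger_gap: 26.8
grasp_force: 30.0
foot pts 223 x [376. 431.] top z [90. 92. 91. 90. 88. 87. 86. 84. 84. 82. 82.] slope deg 10.9
bin dark []
dark in foot part 12 [380. 397. 433.]
bright by x [107, 90, 104, 110, 109, 105, 93]
raised pts in bin 61 [ 523. -241.   22.]
t: 28.1
tool_pos: [513.7, -290.4, 40.5]
ee_rot: [3.137, 0.135, 0.006]
force: [3.6, 3.4, 8.2]
finger_gap: 26.5
grasp_force: 30.0
foot pts 221 x [377. 432.] top z [92. 93. 93. 91. 90. 89. 87. 86. 85. 83. 82.] slope deg 11.4
bin dark []
dark in foot part 13 [381. 401. 428.]
bright by x [105, 90, 102, 111, 108, 106, 104]
raised pts in bin 71 [ 550. -241.   25.]
```

```bash
for i in 1; do python3 -m handwheel '[[-1,0,0,0.001,0],[-1,0,0,0,0],[-1,0,0,0,0],[-1,0,0,0,0],[-1,0,0,0,0]]'; python3 m.py; done
python3 -m handwheel '[[-1,0,0,0.001,0],[-1,0,0,0,0],[-1,0,0,0,0],[-1,0,0,0,0],[-1,0,0,0,0]]'
python3 m.py
```

```text
t: 28.65
tool_pos: [513.7, -290.4, 39.5]
ee_rot: [3.137, 0.135, 0.006]
force: [3.7, 4.3, 9.0]
finger_gap: 26.9
grasp_force: 30.0
foot pts 222 x [378. 435.] top z [95. 94. 92. 91. 89. 88. 87. 86. 84. 83.] slope deg 13.3
bin dark []
dark in foot part 11 [384. 404. 430.]
bright by x [109, 91, 102, 111, 111, 108, 103]
raised pts in bin 81 [ 552. -244.   26.]
t: 29.2
tool_pos: [513.8, -290.4, 38.5]
ee_rot: [3.137, 0.135, 0.006]
force: [3.6, 4.2, 8.8]
finger_gap: 27.2
grasp_force: 30.0
foot pts 223 x [378. 435.] top z [97. 96. 95. 92. 91. 91. 89. 87. 86. 84.] slope deg 13.5
bin dark []
dark in foot part 14 [383. 408. 438.]
bright by x [110, 92, 100, 115, 108, 108, 98]
raised pts in bin 86 [ 551. -244.   26.]
```

```bash
python3 -m handwheel '[[-1,0,0,0.001,0],[-1,0,0,0,0],[-1,0,0,0,0],[-1,0,0,0,0],[-1,0,0,0,0]]'; python3 m.py
python3 -m handwheel '[[-1,0,0,0.001,0],[-1,0,0,0,0],[-1,0,0,0,0],[-1,0,0,0,0],[-1,0,0,0,0]]'
python3 m.py
```

```text
t: 29.75
tool_pos: [513.8, -290.4, 37.5]
ee_rot: [3.137, 0.135, 0.006]
force: [3.0, 3.9, 9.6]
finger_gap: 26.7
grasp_force: 30.0
foot pts 221 x [380. 438.] top z [99. 99. 97. 95. 94. 91. 90. 88. 87. 86. 84.] slope deg 15.4
bin dark []
dark in foot part 14 [383. 404. 438.]
bright by x [100, 94, 99, 112, 114, 107, 101]
raised pts in bin 93 [ 553. -248.   25.]
t: 30.3
tool_pos: [513.7, -290.4, 36.5]
ee_rot: [3.137, 0.135, 0.006]
force: [3.8, 3.7, 7.8]
finger_gap: 26.7
grasp_force: 30.0
foot pts 220 x [381. 438.] top z [101. 101.  99.  97.  95.  94.  92.  90.  88.  86.  84.] slope deg 17.3
bin dark []
dark in foot part 14 [385. 401. 438.]
bright by x [105, 93, 100, 110, 117, 110, 101]
raised pts in bin 94 [ 551. -247.   25.]
```

```bash
python3 -m handwheel '[[-1,0,0,0.0007,0],[-1,0,0,0,0],[-1,0,0,0,0],[-1,0,0,0,0],[-1,0,0,0,0],[-1,0,0,0,0]]'; python3 m.py
python3 -m handwheel '[[-1,0,0,0.0007,0],[-1,0,0,0,0],[-1,0,0,0,0],[-1,0,0,0,0],[-1,0,0,0,0],[-1,0,0,0,0]]'
python3 m.py
python3 - <<'E'
from h import *
# wrist look for near-black px under the tool, and tube brightness profile in the scene
p,d=ctrl.camera("wrist");print("wrist dark",(p.max(-1)<40).sum())
p,d=ctrl.camera("scene")
# sample grey along projected tube axis (top surface): foot (370,-302,~88) -> grip
for s in range(5,190,8):
    th=np.radians(18);g=np.array([513.7,-290.4,46.]);ax=np.array([np.cos(th)*.996,np.cos(th)*.085,-np.sin(th)])
    u,v=proj("scene",g+ax*(s-143)).round().astype(int);print(s,(u,v),p[v-1:v+2,u-1:u+2].mean((0,1)).round().astype(int).tolist())
E
```

```text
t: 30.95
tool_pos: [513.7, -290.4, 35.8]
ee_rot: [3.137, 0.135, 0.006]
force: [3.1, 4.1, 8.8]
finger_gap: 27.0
grasp_force: 30.0
foot pts 217 x [382. 439.] top z [ 93. 103. 101.  99.  96.  95.  93.  91.  88.  87.  87.] slope deg 17.7
bin dark []
dark in foot part 13 [387. 404. 433.]
bright by x [97, 98, 108, 114, 113, 103]
raised pts in bin 95 [ 551. -244.   24.]
t: 31.6
tool_pos: [513.7, -290.4, 35.1]
ee_rot: [3.137, 0.135, 0.006]
force: [2.6, 2.9, 8.1]
finger_gap: 27.4
grasp_force: 30.0
foot pts 217 x [382. 440.] top z [104. 103.  99.  99.  96.  93.  91.  90.  88.  87.] slope deg 18.2
bin dark []
dark in foot part 14 [385. 406. 437.]
bright by x [96, 97, 110, 114, 109, 109]
raised pts in bin 90 [ 552. -247.   24.]
wrist dark 1878
5 (np.int64(209), np.int64(253)) [91, 91, 87]
13 (np.int64(211), np.int64(255)) [87, 87, 83]
21 (np.int64(213), np.int64(258)) [79, 77, 75]
29 (np.int64(215), np.int64(260)) [67, 67, 65]
37 (np.int64(217), np.int64(262)) [61, 61, 60]
45 (np.int64(219), np.int64(265)) [86, 85, 81]
53 (np.int64(221), np.int64(267)) [86, 84, 81]
61 (np.int64(223), np.int64(270)) [51, 51, 49]
69 (np.int64(225), np.int64(272)) [48, 48, 47]
77 (np.int64(227), np.int64(275)) [45, 45, 44]
85 (np.int64(229), np.int64(277)) [44, 44, 42]
93 (np.int64(231), np.int64(280)) [44, 43, 43]
101 (np.int64(233), np.int64(282)) [47, 47, 45]
109 (np.int64(235), np.int64(285)) [42, 51, 54]
117 (np.int64(238), np.int64(287)) [53, 53, 51]
125 (np.int64(240), np.int64(290)) [43, 42, 40]
133 (np.int64(242), np.int64(292)) [54, 54, 50]
141 (np.int64(244), np.int64(295)) [147, 143, 135]
149 (np.int64(246), np.int64(297)) [158, 154, 145]
157 (np.int64(248), np.int64(300)) [158, 155, 146]
165 (np.int64(250), np.int64(303)) [158, 154, 145]
173 (np.int64(253), np.int64(305)) [158, 154, 145]
181 (np.int64(255), np.int64(308)) [158, 154, 145]
189 (np.int64(257), np.int64(311)) [126, 123, 117]
```

```bash
cat > g.py <<'E'
from h import *
o=ctrl.get_obs()
p,d=ctrl.camera("scene");X=cloud("scene",d)
m=(d>0)&(X[...,0]>370)&(X[...,0]<440)&(abs(X[...,1]+300)<14)&(X[...,2]>60)&(X[...,2]<140)
q=X[m];c=p[m].astype(int);gr=c[:,1]-c[:,2]
print("z",o["tool_pos"][2].round(1),"greenness by x",[int(gr[(q[:,0]>=a)&(q[:,0]<a+10)].mean()) for a in range(375,435,10)], "slope",-np.degrees(np.arctan(np.polyfit(q[:,0],q[:,2],1)[0])).round(1))
# black blocks in the bin: near-black pixels within projected bin floor
poly=np.array([proj("scene",(534+x*.997-y*.082,-289+x*.082+y*.997,8)) for x,y in((0,-52),(62,-52),(62,52),(0,52))],np.int32)
k=np.zeros(d.shape,np.uint8);cv2.fillConvexPoly(k,poly,1)
print("black in bin",((p.max(-1)<40)&(k>0)).sum(),"of",k.sum(), np.percentile(p.max(-1)[k>0],[1,5,20,50]))
E
python3 g.py
python3 -m handwheel '[[-1,0,0,0.0007,0],[-1,0,0,0,0],[-1,0,0,0,0],[-1,0,0,0,0],[-1,0,0,0,0],[-1,0,0,0,0]]'; python3 g.py
python3 -m handwheel '[[-1,0,0,0.0007,0],[-1,0,0,0,0],[-1,0,0,0,0],[-1,0,0,0,0],[-1,0,0,0,0],[-1,0,0,0,0]]'
python3 g.py
```

```text
z 35.1 greenness by x [2, 3, 7, 10, 11, 10] slope 19.2
black in bin 0 of 1163 [ 62.  65.  68. 107.]
t: 32.4
tool_pos: [513.7, -290.4, 34.4]
ee_rot: [3.137, 0.135, 0.006]
force: [3.7, 3.1, 8.8]
finger_gap: 26.7
grasp_force: 30.0
z 34.4 greenness by x [1, 3, 7, 12, 12, 11] slope 20.2
black in bin 0 of 1163 [ 61.   64.1  68.  107. ]
t: 33.05
tool_pos: [513.7, -290.4, 33.7]
ee_rot: [3.137, 0.135, 0.006]
force: [4.4, 4.1, 10.0]
finger_gap: 26.9
grasp_force: 30.0
z 33.7 greenness by x [0, 1, 6, 10, 11, 10] slope 22.1
black in bin 0 of 1163 [ 62.  64.  68. 107.]
```

```bash
cat > w.py <<'E'
from h import *
import sys
th=np.radians(float(sys.argv[1]))
o=ctrl.get_obs();c=ctrl.camera_params("wrist");p,d=ctrl.camera("wrist");T=c["T"]
g=o["tool_pos"]+[0,0,9.2];ax=np.array([np.cos(th)*.996,np.cos(th)*.085,-np.sin(th)])
print("cam",T[:3,3].round(),T[:3,2].round(2))
for s in range(5,240,9):
    r=[]
    P=T[:3,:3].T@(g+ax*(s-143)-T[:3,3]);a=np.arctan2(np.hypot(P[0],P[1]),P[2]);e=P[:2]/np.hypot(*P[:2])
    u,v=(e*a*c["fx"]+[c["cx"],c["cy"]]).round().astype(int)
    if 2<u<637 and 2<v<397: print(s,(int(u),int(v)),p[v-2:v+3,u-2:u+3].mean((0,1)).round().astype(int).tolist(),"d",int(d[v,u]),int(P[2]))
E
python3 w.py 22
```

```text
cam [ 581. -285.  192.] [-0.25 -0.02 -0.97]
68 (321, 385) [124, 130, 131] d 0 151
77 (321, 371) [124, 130, 131] d 0 152
86 (321, 356) [124, 130, 131] d 53 154
95 (321, 341) [101, 101, 101] d 58 155
104 (321, 326) [50, 48, 48] d 62 156
113 (321, 310) [98, 117, 128] d 75 157
122 (321, 294) [179, 171, 162] d 144 158
131 (321, 277) [118, 113, 111] d 82 160
140 (321, 260) [86, 83, 80] d 84 161
149 (321, 243) [208, 198, 188] d 148 162
158 (321, 226) [208, 198, 188] d 148 163
167 (321, 209) [209, 198, 188] d 148 164
176 (321, 193) [206, 198, 185] d 149 166
185 (321, 176) [206, 195, 185] d 151 167
194 (321, 160) [149, 143, 137] d 184 168
203 (321, 144) [149, 144, 137] d 182 169
212 (321, 129) [150, 144, 138] d 181 170
221 (321, 115) [151, 145, 139] d 179 172
230 (321, 101) [152, 146, 140] d 175 173
239 (321, 87) [106, 102, 96] d 150 174
```

```bash
cat > v.py <<'E'
from h import *
c=ctrl.camera_params("wrist");p,d=ctrl.camera("wrist")
g=p.max(-1)
print("tube mouth strip dark:",[(v,int(g[v-3:v+4,312:331].mean())) for v in range(160,260,14)],"bin dark px",(g[60:165,230:410]<75).sum())
E
python3 v.py
python3 -m handwheel '[[-1,0,0,0.0008,0],[-1,0,0,0,0],[-1,0,0,0,0],[-1,0,0,0,0],[-1,0,0,0,0],[-1,0,0,0,0]]'; python3 v.py; python3 g.py
python3 -m handwheel '[[-1,0,0,0.0008,0],[-1,0,0,0,0],[-1,0,0,0,0],[-1,0,0,0,0],[-1,0,0,0,0],[-1,0,0,0,0]]'; python3 v.py; python3 g.py
```

```text
tube mouth strip dark: [(160, 148), (174, 198), (188, 205), (202, 208), (216, 208), (230, 208), (244, 208), (258, 110)] bin dark px 10
t: 33.8
tool_pos: [513.6, -290.4, 32.9]
ee_rot: [3.137, 0.135, 0.006]
force: [2.7, 3.5, 9.8]
finger_gap: 26.5
grasp_force: 30.0
tube mouth strip dark: [(160, 149), (174, 197), (188, 205), (202, 205), (216, 206), (230, 208), (244, 208), (258, 110)] bin dark px 16
t: 34.5
tool_pos: [513.6, -290.4, 32.1]
ee_rot: [3.137, 0.135, 0.006]
force: [3.0, 2.7, 8.8]
finger_gap: 26.7
grasp_force: 30.0
tube mouth strip dark: [(160, 149), (174, 192), (188, 202), (202, 205), (216, 205), (230, 205), (244, 206), (258, 110)] bin dark px 16
z 32.1 greenness by x [0, 2, 7, 11, 11, 11] slope 24.4
black in bin 0 of 1163 [ 62.  64.  68. 107.]g.py:6: RuntimeWarning: Mean of empty slice.
  print("z",o["tool_pos"][2].round(1),"greenness by x",[int(gr[(q[:,0]>=a)&(q[:,0]<a+10)].mean()) for a in range(375,435,10)], "slope",-np.degrees(np.arctan(np.polyfit(q[:,0],q[:,2],1)[0])).round(1))
  ret = ret.dtype.type(ret / rcount)
Traceback (most recent call last):
  File "g.py", line 6, in <module>
    print("z",o["tool_pos"][2].round(1),"greenness by x",[int(gr[(q[:,0]>=a)&(q[:,0]<a+10)].mean()) for a in range(375,435,10)], "slope",-np.degrees(np.arctan(np.polyfit(q[:,0],q[:,2],1)[0])).round(1))
                                                          ~~~^^^^^^^^^^^^^^^^^^^^^^^^^^^^^^^^^^^^^^
ValueError: cannot convert float NaN to integer
```

```bash
cat > f.py <<'E'
from h import *
import sys
th=np.radians(float(sys.argv[1]));o=ctrl.get_obs();p,d=ctrl.camera("scene");X=cloud("scene",d)
g=o["tool_pos"]+[0,0,9.2];ax=np.array([np.cos(th)*.996,np.cos(th)*.085,-np.sin(th)]);sy=np.array([-.085,.996,0])
for s in range(-8,76,6):
    L=[]
    for w in range(-14,15,4):
        u,v=proj("scene",g+ax*(s-143)+sy*w).round().astype(int);b=p[v,u].astype(int);L.append("%3d/%+d/%3d"%(b.max(),b[1]-b[2],X[v,u,2]))
    print(s,(u,v),*L)
E
python3 f.py 24; python3 m.py | head -1
```

```text
-8 (np.int64(211), np.int64(244)) 200/-2/ -2 176/-2/  0 194/-1/  0 202/-2/ -1 196/-1/ -2 184/-2/  0 111/-4/248  88/-4/253
-2 (np.int64(213), np.int64(246)) 124/+0/ 99  91/+2/110  90/+2/108  90/+2/110  90/+1/107  82/+0/232 116/-4/247  87/-4/251
4 (np.int64(214), np.int64(248))  88/+7/ 96  76/+3/107  88/+2/105  85/+1/107  78/+3/105  64/-1/232 107/-5/243  99/-4/247
10 (np.int64(216), np.int64(250)) 110/+13/101 130/+11/104 116/+4/104  86/+1/102  77/+2/104  55/-1/230  83/-3/238 114/-5/245
16 (np.int64(217), np.int64(252)) 132/+20/ 94 136/+14/101 107/+4/101  89/+5/101  63/+1/100  43/+0/228  54/-4/233  84/-3/240
22 (np.int64(219), np.int64(254)) 135/+19/ 91 141/+16/ 97 109/+5/102  76/+3/102  52/+0/206  43/+0/224  49/+1/230  51/-1/233
28 (np.int64(220), np.int64(256)) 127/+21/ 86 136/+15/ 95 112/+5/ 96  75/+2/ 98  42/+1/206  41/-1/207  48/+1/227  45/-1/232
34 (np.int64(222), np.int64(258)) 133/+20/ 89 136/+14/ 96 116/+6/ 94  46/-1/201  42/-2/206  37/-2/208  67/+2/212  64/+0/226
40 (np.int64(223), np.int64(259)) 125/+19/ 84 142/+15/ 93 110/+5/ 93  74/+2/ 93  36/-3/206  42/-1/206  38/-3/210 115/-1/213
46 (np.int64(225), np.int64(261)) 135/+20/ 84 141/+15/ 89 109/+5/ 89  80/+3/ 91  36/-1/201  38/+1/208  38/+0/206  28/+0/207
52 (np.int64(226), np.int64(263)) 122/+21/ 76 127/+14/ 86 109/+6/ 89  87/+3/ 89  80/+2/ 88  37/+0/200  37/+0/206  36/+2/208
58 (np.int64(228), np.int64(265))  77/+8/ 77 121/+15/ 84  69/+3/ 86  77/+4/ 85  84/+2/ 86 120/-1/149  51/-3/199  33/-4/201
64 (np.int64(229), np.int64(267))  49/+1/140  42/+2/140  49/+5/140  51/+1/139  57/+0/139 114/-1/144  27/-3/150  33/+2/157
70 (np.int64(231), np.int64(269))  89/-11/131  82/-11/134  49/-2/133  50/+0/139  51/+1/140  48/+2/140  37/-3/144  33/+3/157
foot pts 210 x [385. 444.] top z [109. 109. 106. 104. 101.  98.  96.  94.  92.  89.  88.] slope deg 21.8
```

Run:
```python
from h import *
def dump(p,us,vs):
    for v in vs: print(v,*["%3d/%+d"%(p[v,u].max(),int(p[v,u,1])-int(p[v,u,2])) for u in us])
a=cv2.resize(cv2.imread("pics/b1.png"),(160,160),interpolation=cv2.INTER_AREA)
print("before, u",list(range(200,224,2)));dump(a,range(20,44,2),range(50,76,2))
p,d=ctrl.camera("scene");print("now u",list(range(198,232,2)));dump(p,range(198,232,2),range(240,274,2))
```

```text
before, u [200, 202, 204, 206, 208, 210, 212, 214, 216, 218, 220, 222]
50 202/-3 204/-3 204/-4 204/-2 202/-3 109/-3  53/-2  54/+0  58/-2  70/-3  76/-3  83/-3
52 202/-4 205/-4 206/-3 204/-1 175/+8  99/+23  44/-2  46/-1  46/-2  49/-2  52/+0  52/-1
54 203/-3 204/-2 172/+1 106/+4 105/+6 134/+26  48/+0  41/-3  53/-2  61/-1  65/-2  60/-1
56 188/-1 132/+4 100/+3  96/+5  99/+4 116/+13  77/+8  38/-1  42/+1  41/-1  59/-1  91/+1
58 107/+11  94/+4  98/+4 103/+4 105/+4 102/+4 107/+7  59/+3  37/-2  39/-1  39/-2  40/+1
60  97/+20  87/+2 118/+4 116/+7 104/+5 103/+4 101/+5 105/+6  73/+7  37/+0  32/+0  35/+0
62 102/+29  69/+3  94/+3 148/+6 116/+4 103/+5 104/+4  99/+4 105/+6 115/+14  75/+8  56/-1
64 101/+33  96/+22  95/+10 137/+18 125/+8 114/+7 102/+5 101/+5 100/+4 102/+5 122/+15 118/-1
66 101/+33 102/+33 110/+26 133/+21 142/+13 131/+7 127/+7 104/+5 101/+6  92/+4  65/+2  70/+1
68 101/+33 100/+33 102/+34 104/+27 128/+22 137/+20 125/+8 124/+5  79/+4  53/+1  51/+2  54/+1
70 100/+32 101/+31  98/+32 101/+33 104/+31 125/+24 121/+14  71/+0  53/+1  42/+1  42/+0  43/+2
72 101/+33  99/+33 100/+31 101/+34 101/+31
[... 1701 characters left out ...]
3  33/-1  42/+4  35/-3  37/-2  33/+1
264 101/+32  99/+31 101/+31  97/+32  99/+32  99/+33 111/+26 136/+21 136/+18 112/+4  74/+4  40/+0  32/-2  32/+0  37/+2  34/-1  35/+1
266 102/+32 103/+32 100/+30  99/+32 104/+31 101/+32 100/+33 112/+21 134/+20 130/+7 110/+7  86/+3  80/+5  63/+0  49/+0  34/+2  33/+1
268 102/+33 104/+34 101/+32 103/+35 100/+34  98/+31  98/+32  98/+31 121/+21 144/+20 128/+6 100/+3  85/+4  98/-1 106/-1  32/+3  33/+1
270 100/+30  99/+31  99/+31 101/+33 100/+34 102/+35  99/+34 101/+32 101/+32 120/+19 135/+15  97/+6  56/+3  50/+2  62/+1  38/+3  29/+0
272 100/+30 102/+32  98/+32 101/+31 102/+34 103/+33  98/+33  95/+32  99/+32 107/+27  74/+5  52/+2  49/+2  46/-1  54/-1  50/+0  51/-4
```

```bash
python3 -m handwheel '[[-1,0,0,0.0008,0],[-1,0,0,0,0],[-1,0,0,0,0],[-1,0,0,0,0],[-1,0,0,0,0]]'|sed -n '2p;4p'; python3 v.py; python3 m.py|head -1
python3 -m handwheel '[[-1,0,0,0.0008,0],[-1,0,0,0,0],[-1,0,0,0,0],[-1,0,0,0,0],[-1,0,0,0,0]]'|sed -n '2p;4p'; python3 v.py; python3 m.py|head -1
```

```text
tool_pos: [513.5, -290.4, 31.3]
force: [3.2, 3.8, 8.5]
tube mouth strip dark: [(160, 149), (174, 190), (188, 202), (202, 202), (216, 203), (230, 205), (244, 205), (258, 109)] bin dark px 3
foot pts 206 x [386. 446.] top z [111. 111. 109. 106. 103. 101.  98.  95.  93.  91.  89.] slope deg 22.7
tool_pos: [513.4, -290.4, 30.4]
force: [1.7, 3.3, 9.6]
tube mouth strip dark: [(160, 149), (174, 186), (188, 200), (202, 202), (216, 202), (230, 202), (244, 203), (258, 109)] bin dark px 10
foot pts 203 x [387. 446.] top z [111. 112. 110. 108. 104. 102.  99.  97.  94.  91.  88.] slope deg 23.8
```

```bash
python3 -m handwheel '[[-1,0,0,0.0006,0],[-1,0,0,0,0],[-1,0,0,0,0],[-1,0,0,0,0],[-1,0,0,0,0]]'|sed -n '2p;4p'; python3 v.py; python3 m.py|head -1
python3 -m handwheel '[[-1,0,0,0.0006,0],[-1,0,0,0,0],[-1,0,0,0,0],[-1,0,0,0,0],[-1,0,0,0,0]]'|sed -n '2p;4p'; python3 v.py; python3 m.py|head -1;python3 f.py 25 | head -8
```

```text
tool_pos: [513.4, -290.5, 29.8]
force: [2.7, 3.7, 7.9]
tube mouth strip dark: [(160, 56), (174, 116), (188, 118), (202, 121), (216, 134), (230, 203), (244, 203), (258, 109)] bin dark px 1602
foot pts 200 x [388. 446.] top z [101. 114. 112. 110. 107. 104. 101.  97.  95.  92.  89.] slope deg 25.3
tool_pos: [513.3, -290.4, 29.1]
force: [2.0, 3.3, 8.5]
tube mouth strip dark: [(160, 57), (174, 116), (188, 119), (202, 121), (216, 131), (230, 203), (244, 205), (258, 110)] bin dark px 1560
foot pts 199 x [388. 448.] top z [115. 113. 111. 108. 105. 102.  98.  96.  93.  90.] slope deg 25.6
-8 (np.int64(211), np.int64(245)) 199/-2/  0 175/+1/  0 175/+0/  0 169/+0/  0 179/-2/ -3 128/-3/ -2 120/-5/243  91/-4/248
-2 (np.int64(213), np.int64(247)) 147/+0/100  80/+1/110  87/+0/112  87/+3/113  80/+0/114  99/-5/234 116/-4/243  86/-3/246
4 (np.int64(214), np.int64(248)) 114/+15/ 95  82/+2/108  83/+1/106  86/+6/109  73/+2/112  89/-2/238 117/-6/244  90/-4/246
10 (np.int64(216), np.int64(250)) 120/+21/ 92 138/+20/104 147/+20/107 146/+20/108  84/+7/225  67/-1/229  91/-4/240 108/-4/244
16 (np.int64(217), np.int64(252)) 112/+26/ 87 142/+21/106 148/+21/108 146/+22/105  82/+8/104  51/-1/227  80/-3/236  94/-5/241
22 (np.int64(219), np.int64(254)) 120/+23/ 87 136/+20/ 99 148/+20/100 130/+16/102  42/-3/203  44/+1/224  58/-1/229  87/-5/236
28 (np.int64(220), np.int64(256)) 112/+26/ 81 140/+20/ 97 147/+23/101  81/+9/200  41/+1/202  43/-1/204  46/-3/227  58/-1/231
34 (np.int64(222), np.int64(258)) 116/+22/ 83 136/+19/ 93 150/+22/ 98  80/+11/ 96  40/-3/202  37/+0/203  64/+1/203  47/-3/807
```

The relays have slid: the foot is empty, two or so are in the bin, and one is held up at the mouth by those in front. Withdrawing the tube back along its own axis so it can come out.

```bash
python3 -m handwheel '[[-1,-0.002,0,-0.001,0],[-1,-0.002,0,-0.001,0],[-1,-0.002,0,-0.001,0],[-1,-0.002,0,-0.001,0],[-1,-0.002,0,-0.001,0],[-1,0,0,0,0],[-1,0,0,0,0]]'|sed -n '2p;4p'; python3 v.py
cat > k.py <<'E'
from h import *
c=ctrl.camera_params("wrist");p,d=ctrl.camera("wrist");T=c["T"];v,u=np.mgrid[:400,:640]
x=(u-c["cx"])/c["fx"];y=(v-c["cy"])/c["fy"];r=np.hypot(x,y)+1e-9
k=d*np.tan(np.minimum(r,1.4))/r
X=np.stack([x*k,y*k,d],-1)@T[:3,:3].T+T[:3,3]
g=p.max(-1);m=(g<80)&(d>0)&(abs(X[...,0]-545)<65)&(abs(X[...,1]+289)<55)&(X[...,2]<60)
n,l,st,_=cv2.connectedComponentsWithStats(m.astype(np.uint8))
for i in range(1,n):
    if st[i][4]>60: print(st[i].tolist(),np.percentile(X[l==i],[5,50,95],axis=0).round().tolist())
E
python3 k.py
```

```text
tool_pos: [501.6, -291.4, 32.7]
force: [0.9, -0.4, 4.0]
tube mouth strip dark: [(160, 61), (174, 115), (188, 118), (202, 120), (216, 199), (230, 199), (244, 201), (258, 108)] bin dark px 1748
[404, 75, 30, 154, 3072] [[520.0, -343.0, 11.0], [559.0, -340.0, 31.0], [595.0, -337.0, 45.0]]
[298, 92, 32, 37, 923] [[567.0, -288.0, 21.0], [576.0, -281.0, 23.0], [584.0, -274.0, 24.0]]
[214, 104, 28, 125, 2442] [[510.0, -239.0, 11.0], [542.0, -237.0, 30.0], [570.0, -234.0, 46.0]]
[302, 133, 32, 32, 828] [[548.0, -291.0, 21.0], [554.0, -285.0, 25.0], [562.0, -278.0, 28.0]]
[289, 232, 5, 25, 64] [[508.0, -277.0, 39.0], [510.0, -276.0, 52.0], [511.0, -275.0, 58.0]]
[350, 232, 6, 25, 70] [[511.0, -306.0, 39.0], [513.0, -305.0, 53.0], [513.0, -304.0, 59.0]]
```

```bash
python3 -m handwheel '[[-1,-0.002,0,-0.0006,0],[-1,-0.002,0,-0.0006,0],[-1,-0.002,0,-0.0006,0],[-1,-0.002,0,-0.0006,0],[-1,0,0,0,0],[-1,0,0,0,0]]'|sed -n '2p;4p'; python3 v.py;python3 k.py; python3 m.py|head -1
```

```text
tool_pos: [493.6, -292.0, 35.0]
force: [1.2, 0.3, 2.6]
tube mouth strip dark: [(160, 62), (174, 114), (188, 117), (202, 140), (216, 197), (230, 197), (244, 199), (258, 107)] bin dark px 1764
[404, 66, 28, 163, 3243] [[514.0, -343.0, 11.0], [554.0, -340.0, 30.0], [591.0, -337.0, 46.0]]
[299, 84, 31, 37, 915] [[564.0, -288.0, 21.0], [572.0, -281.0, 23.0], [580.0, -274.0, 24.0]]
[216, 88, 27, 141, 2670] [[502.0, -240.0, 12.0], [537.0, -237.0, 31.0], [569.0, -234.0, 46.0]]
[303, 133, 32, 32, 823] [[539.0, -293.0, 21.0], [546.0, -286.0, 23.0], [554.0, -279.0, 24.0]]
foot pts 189 x [368. 428.] top z [112. 121. 118. 115. 113. 109. 107. 104. 101.  98.  97.] slope deg 24.3
```

```bash
python3 -m handwheel '[[-1,0,0,0.0007,0],[-1,0,0,0,0],[-1,0,0,0,0],[-1,0,0,0,0]]'|sed -n '2p;4p'; python3 v.py; python3 m.py|head -1
python3 -m handwheel '[[-1,0,0,0.0005,0],[-1,0,0,0,0],[-1,0,0,0,0],[-1,0,0,0,0]]'|sed -n '2p;4p'; python3 v.py; python3 m.py|head -1; python3 k.py
```

```text
tool_pos: [493.7, -292.0, 34.8]
force: [-0.9, 0.8, 7.7]
tube mouth strip dark: [(160, 63), (174, 114), (188, 117), (202, 136), (216, 197), (230, 197), (244, 199), (258, 107)] bin dark px 1768
foot pts 189 x [368. 427.] top z [115. 120. 117. 115. 113. 110. 106. 104. 100.  98.  95.] slope deg 25.3
tool_pos: [493.8, -292.0, 34.7]
force: [-0.8, 0.9, 9.7]
tube mouth strip dark: [(160, 63), (174, 114), (188, 117), (202, 134), (216, 197), (230, 197), (244, 199), (258, 107)] bin dark px 1759
foot pts 189 x [370. 425.] top z [110. 120. 118. 116. 112. 109. 107. 103. 101.  99.  94.] slope deg 25.4
[404, 66, 28, 163, 3244] [[514.0, -343.0, 11.0], [554.0, -340.0, 30.0], [591.0, -337.0, 46.0]]
[298, 84, 32, 37, 918] [[564.0, -288.0, 21.0], [572.0, -281.0, 22.0], [580.0, -274.0, 24.0]]
[216, 86, 27, 143, 2692] [[502.0, -240.0, 11.0], [538.0, -237.0, 30.0], [569.0, -234.0, 46.0]]
[303, 133, 31, 32, 817] [[539.0, -293.0, 21.0], [546.0, -286.0, 22.0], [554.0, -279.0, 24.0]]
```

```bash
python3 -m handwheel '[[-1,0,0,-0.002,0],[-1,0,0,-0.002,0],[-1,0,0,-0.002,0],[-1,0,0,0,0],[-1,0,0,0,0]]'|sed -n '2p;4p'; python3 v.py; python3 m.py|head -1; python3 k.py
```

```text
tool_pos: [493.8, -291.9, 39.6]
force: [0.3, 0.9, -1.1]
tube mouth strip dark: [(160, 60), (174, 115), (188, 117), (202, 181), (216, 196), (230, 197), (244, 199), (258, 107)] bin dark px 1726
foot pts 189 x [370. 426.] top z [117. 126. 123. 120. 118. 114. 111. 108. 105. 102. 100.] slope deg 26.3
[403, 68, 26, 161, 3050] [[513.0, -343.0, 11.0], [553.0, -340.0, 31.0], [591.0, -337.0, 46.0]]
[299, 85, 31, 36, 870] [[564.0, -288.0, 21.0], [572.0, -281.0, 22.0], [580.0, -274.0, 24.0]]
[219, 90, 26, 139, 2550] [[501.0, -240.0, 11.0], [536.0, -237.0, 30.0], [569.0, -234.0, 46.0]]
[304, 132, 30, 33, 818] [[540.0, -293.0, 21.0], [546.0, -286.0, 23.0], [554.0, -279.0, 38.0]]
```

```bash
python3 -m handwheel '[[-1,0,0,-0.002,0],[-1,0,0,-0.002,0],[-1,0,0,0,0],[-1,0,0,0,0],[-1,0,0,0,0]]'|sed -n '2p;4p'; python3 v.py;  python3 k.py
```

```text
tool_pos: [493.9, -292.0, 43.8]
force: [0.6, -0.0, -0.6]
tube mouth strip dark: [(160, 56), (174, 112), (188, 128), (202, 195), (216, 195), (230, 196), (244, 197), (258, 106)] bin dark px 1758
[401, 70, 25, 159, 2876] [[512.0, -343.0, 11.0], [553.0, -340.0, 31.0], [591.0, -337.0, 46.0]]
[300, 86, 30, 35, 828] [[564.0, -288.0, 21.0], [572.0, -281.0, 22.0], [581.0, -274.0, 24.0]]
[221, 90, 25, 139, 2406] [[500.0, -240.0, 11.0], [536.0, -237.0, 30.0], [569.0, -234.0, 46.0]]
[304, 132, 29, 33, 848] [[540.0, -292.0, 21.0], [547.0, -286.0, 36.0], [554.0, -279.0, 42.0]]
```

```bash
python3 -m handwheel '[[-1,0,0,-0.002,0],[-1,0,0,0,0],[-1,0,0,0,0],[-1,0,0,0,0]]'|sed -n '2p;4p'; python3 v.py;  python3 k.py|sed -n '2p;4p'
python3 -m handwheel '[[-1,0,0,-0.002,0],[-1,0,0,0,0],[-1,0,0,0,0],[-1,0,0,0,0]]'|sed -n '2p;4p'; python3 v.py;  python3 k.py
```

```text
tool_pos: [494.0, -292.0, 45.8]
force: [-0.9, 0.3, -0.0]
tube mouth strip dark: [(160, 64), (174, 177), (188, 194), (202, 194), (216, 194), (230, 195), (244, 197), (258, 106)] bin dark px 1835
[300, 87, 30, 34, 816] [[564.0, -288.0, 21.0], [572.0, -281.0, 22.0], [580.0, -274.0, 24.0]]
[304, 131, 30, 34, 949] [[538.0, -292.0, 23.0], [548.0, -286.0, 41.0], [556.0, -279.0, 42.0]]
tool_pos: [494.0, -292.0, 47.8]
force: [0.1, -0.0, -0.4]
tube mouth strip dark: [(160, 63), (174, 177), (188, 194), (202, 194), (216, 194), (230, 195), (244, 196), (258, 105)] bin dark px 1809
[400, 70, 24, 159, 2734] [[511.0, -344.0, 11.0], [552.0, -340.0, 30.0], [591.0, -337.0, 45.0]]
[300, 87, 30, 34, 796] [[564.0, -288.0, 21.0], [572.0, -281.0, 23.0], [580.0, -274.0, 24.0]]
[224, 92, 24, 137, 2262] [[498.0, -240.0, 11.0], [535.0, -237.0, 30.0], [568.0, -234.0, 46.0]]
[304, 131, 30, 34, 936] [[538.0, -292.0, 23.0], [548.0, -286.0, 41.0], [556.0, -279.0, 43.0]]
```

Relay 3 is out of the tube. It rests on relay 2 with its top at z≈42, so its centre is about 29 mm up in the bin, below the rim. Withdrawing the tube gently along its axis, then up.

```bash
python3 -m handwheel '[[-1,-0.002,0,-0.001,0],[-1,-0.003,0,-0.002,0],[-1,-0.004,0,-0.003,0],[-1,-0.004,0,-0.003,0],[-1,-0.005,0,-0.004,0],[-1,-0.005,0,-0.008,0],[-1,-0.005,0,-0.012,0],[-1,-0.005,0,-0.015,0],[-1,0,0,-0.015,0],[-1,0,0,-0.01,0],[-1,0,0,0,0],[-1,0,0,0,0]]'|sed -n '1,2p;4p'
python3 k.py; python3 v.py
python3 - <<'E'
from h import *
for n in ("top","scene"):
    p,d=ctrl.camera(n);X=cloud(n,d)
    m=(p.max(-1)<45)&(d>0)&(abs(X[...,0]-534)<58)&(abs(X[...,1]+289)<45)&(X[...,2]<55)
    k,l,st,_=cv2.connectedComponentsWithStats(m.astype(np.uint8))
    for i in range(1,k):
        if st[i][4]>8: print(n,st[i].tolist(),np.percentile(X[l==i],[5,50,95],axis=0).round().tolist())
E
```

```text
t: 43.25
tool_pos: [461.0, -294.8, 121.0]
force: [-0.3, -0.1, -0.8]
[382, 44, 10, 119, 978] [[509.0, -344.0, 12.0], [550.0, -340.0, 30.0], [591.0, -337.0, 45.0]]
[254, 59, 11, 122, 961] [[485.0, -241.0, 12.0], [527.0, -238.0, 30.0], [568.0, -234.0, 45.0]]
[306, 58, 22, 26, 418] [[563.0, -288.0, 21.0], [571.0, -281.0, 23.0], [580.0, -274.0, 24.0]]
[309, 86, 21, 29, 536] [[537.0, -293.0, 22.0], [546.0, -286.0, 41.0], [556.0, -279.0, 43.0]]
tube mouth strip dark: [(160, 142), (174, 174), (188, 185), (202, 179), (216, 176), (230, 178), (244, 177), (258, 99)] bin dark px 1422
top [405, 157, 10, 17, 108] [[535.0, -291.0, 9.0], [549.0, -282.0, 23.0], [575.0, -274.0, 43.0]]
scene [252, 304, 14, 15, 84] [[547.0, -292.0, 11.0], [556.0, -286.0, 27.0], [572.0, -279.0, 42.0]]
```

All three relays are in the bin: two on the floor, one stacked. Now laying the empty tube on the mat at y≈-120.

```bash
python3 -m handwheel '[[-1,0.004,-0.01,0,0],[-1,0.007,-0.02,0,0],[-1,0.007,-0.021,0,0],[-1,0.007,-0.021,0,0],[-1,0.007,-0.021,0,0],[-1,0.007,-0.021,0,0],[-1,0.007,-0.021,0,0],[-1,0.007,-0.02,0,0],[-1,0.006,-0.015,0,0],[-1,0,0,0,0],[-1,0,0,0,0]]'|sed -n '1,2p;4p'
python3 -m handwheel '[[-1,0,0,0.01,0],[-1,0,0,0.02,0],[-1,0,0,0.02,0],[-1,0,0,0.02,0],[-1,0,0,0.014,0],[-1,0,0,0.008,0],[-1,0,0,0,0],[-1,0,0,0,0]]'|sed -n '1,2p;4p'
python3 -m handwheel '[[-1,0,0,0.002,0],[-1,0,0,0.002,0],[-1,0,0,0.002,0],[-1,0,0,0,0]]'|sed -n '1,2p;4p'
```

```text
t: 44.55
tool_pos: [505.1, -119.9, 120.6]
force: [0.3, 0.7, 0.6]
t: 45.35
tool_pos: [505.3, -120.8, 28.9]
force: [0.2, -0.4, -0.7]
t: 45.75
tool_pos: [505.1, -120.3, 22.7]
force: [-0.7, 0.4, -0.4]
```

```bash
python3 -m handwheel '[[-1,0,0,0.002,0],[-1,0,0,0.002,0],[-1,0,0,0.002,0],[-1,0,0,0.002,0],[-1,0,0,0,0]]'|sed -n '1,2p;4p'
python3 -m handwheel '[[-1,0,0,0.002,0],[-1,0,0,0.002,0],[-1,0,0,0.002,0],[-1,0,0,0.002,0],[-1,0,0,0,0],[-1,0,0,0,0]]'|sed -n '1,2p;4p'
python3 t.py
```

```text
t: 46.25
tool_pos: [503.9, -120.5, 15.5]
force: [-6.7, -0.1, 10.8]
t: 46.85
tool_pos: [504.3, -120.4, 7.3]
force: [-5.0, -0.2, 8.1]
1566
354 5 y [-146. -127.] z [43. 64. 64.]
366 55 y [-146. -122.] z [44. 63. 65.]
378 55 y [-146. -122.] z [40. 61. 62.]
390 51 y [-145. -120.] z [38. 59. 60.]
402 53 y [-144. -118.] z [36. 56. 58.]
414 57 y [-143. -117.] z [42. 54. 55.]
426 17 y [-141. -117.] z [47. 52. 53.]
474 32 y [-172. -140.] z [ 87. 116. 127.]
486 162 y [-169. -135.] z [ 81. 117. 131.]
498 128 y [-165. -106.] z [ 31. 116. 137.]
510 212 y [-156.  -94.] z [ 18. 110. 137.]
522 470 y [-163.  -87.] z [ 29. 131. 141.]
534 238 y [-167.  -90.] z [21. 95. 98.]
546 31 y [-132. -106.] z [18. 27. 28.]
```

```bash
python3 -m handwheel '[[0.3,0,0,0,0],[0.3,0,0,0,0],[0.3,0,0,0,0],[0.3,0,0,0,0],[0.3,0,0,0,0],[0.3,0,0,0,0]]'|sed -n '1,2p;4,6p'
python3 -m handwheel '[[0.6,0,0,-0.005,0],[0.6,0,0,-0.01,0],[0.6,0,0,-0.02,0],[0.6,0,0,-0.03,0],[0.6,0,0,-0.04,0],[0.6,0,0,-0.04,0],[0.6,0,0,-0.04,0],[0.6,0,0,0,0],[0.6,0,0,0,0]]'|sed -n '1,2p;4,6p'
python3 t.py
python3 - <<'E'
from h import *
p,d=ctrl.camera("scene");X=cloud("scene",d)
m=(p.max(-1)<45)&(d>0)&(abs(X[...,0]-534)<58)&(abs(X[...,1]+289)<45)&(X[...,2]<55)
k,l,st,_=cv2.connectedComponentsWithStats(m.astype(np.uint8))
for i in range(1,k):
    if st[i][4]>8: print(st[i].tolist(),np.percentile(X[l==i],[5,50,95],axis=0).round().tolist())
E
```

```text
t: 47.5
tool_pos: [505.2, -120.4, 6.7]
force: [0.2, -0.5, -1.3]
finger_gap: 59.4
grasp_force: 0.0
t: 48.4
tool_pos: [505.4, -120.5, 193.2]
force: [-0.1, 0.8, -1.2]
finger_gap: 73.6
grasp_force: 0.0
760
354 34 y [-149. -122.] z [13. 27. 28.]
366 41 y [-147. -121.] z [14. 27. 27.]
378 38 y [-146. -121.] z [15. 27. 28.]
390 45 y [-145. -119.] z [11. 27. 28.]
402 42 y [-144. -118.] z [14. 27. 29.]
414 44 y [-143. -118.] z [13. 26. 27.]
426 46 y [-142. -117.] z [12. 27. 28.]
438 46 y [-141. -115.] z [17. 27. 28.]
450 47 y [-140. -116.] z [14. 27. 29.]
462 50 y [-139. -113.] z [13. 26. 28.]
474 46 y [-138. -112.] z [12. 27. 27.]
486 54 y [-137. -112.] z [10. 27. 28.]
498 54 y [-135. -109.] z [13. 27. 28.]
510 51 y [-135. -108.] z [14. 27. 28.]
522 54 y [-133. -108.] z [14. 27. 28.]
534 60 y [-132. -105.] z [11. 26. 27.]
546 8 y [-132. -116.] z [20. 27. 28.]
[252, 304, 14, 15, 87] [[546.0, -292.0, 11.0], [556.0, -286.0, 29.0], [571.0, -280.0, 42.0]]
```

The tube lies flat (top at z≈27 along its whole length), the relays are unchanged in the bin, and the gripper is clear. Handing in.

```bash
python3 -c "
from station import ctrl;print(ctrl.job_done())"
```

```text
the job is handed in; nothing more can be done
None
```

I handed the job in, and it returned no verdict: all three relays are in the grey bin below its rim (relay 3 rests on top of relay 2), the empty tube lies flat on the green mat, and the box and bin stayed put as far as I measured, though I didn't re-check the stoppered tubes or bystanders at the end.

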